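# Load and close the inclined assembly clamp

### The job

On the right of the table stands an inclined clamp whose bed slopes down, away from you, to a steel back stop under a raised presser foot. Take the thick pencil barrel and the thin clutch tube off the turntable, lay the barrel in the wide left lane and the tube in the narrow right lane, and slide each down under the foot until you feel it come gently to rest against the back stop, so that their lower ends are flush; the stop's setting differs each time and must be felt, not rammed. With both home, press the lever at the clamp's right side all the way down so that the foot holds them, and leave everything else where it stands.

Things in the scene. Friction and masses are not known exactly. Their poses are not given: they have to be found in the camera images.
- barrel: Pencil barrel: teal-lacquered straight eight-sided bar, 150 mm long, 20 mm across flats, 40 to 85 g, two thin brass bands, both ends alike (either may go to the stop). Starts lying on a flat on the turntable. Origin at its centre (mid-length, on its axis), x along its length.
- tube: Clutch tube: bare silver eight-sided metal bar, 120 mm long, 14 mm across flats, 35 to 70 g, dark rings near its ends, both ends alike. Starts lying on a flat on the turntable. Origin at its centre (mid-length, on its axis), x along its length.
- bed: The clamp's plywood bed, 150 mm wide, sloping 15 degrees down away from the robot; grey steel head at its low end. Origin on its surface under the lever's pivot; x down the slope, y left, z square to it. It reaches to x = -260 mm and is open above the lanes' mouths. Rough: parts do not slide by themselves. Head cheeks at y = +-74 mm reach x = -17 mm, 44 mm above the bed.
- barrel_lane (a point): Mouth of the wide left lane: on its floor (the bed surface) and centre line, at bed x = -105 mm, y = +32 mm; axes as the bed. Wooden guide strips 5 mm high run from here down to the head: flaring over the first 20 mm, then straight, 22.5 mm apart. A barrel lying in the lane has its centre 10 mm above the bed.
- tube_lane (a point): Mouth of the narrow right lane: on its floor (a runner 22 mm wide, 6 mm above the bed, reaching up to bed x = -250 mm) and centre line, at bed x = -105 mm, y = -32 mm; axes as the bed. Guide strips as on the left lane, 4 mm higher than the runner, 16.5 mm apart where straight. A tube in the lane has its centre 13 mm above the bed.
- backstop: Back stop: fixed grey rear plate carrying, on two locked rods, a rubber-buffered steel stop plate (112 mm wide, 20 mm high, across both lanes) that gives 1 mm per 4 N and springs back. Origin: the rear plate's face at bed level, bed x = +31 mm, axes as the bed. The stop plate's face is set anywhere from bed x = -7 to -32 mm; this pose does not tell where: feel for it, with under 20 N.
- lever (a joint): Angle of the presser lever, rad: 0 = fully raised (0.55 rad above the bed's slope), 0.55 = fully lowered on a firm stop, foot on the parts. Starts near 0, stays where left; about 2 N at the knob moves it. Axis: along the bed's y, 26 mm above the bed's origin. Raised, the foot bar spans both lanes at bed x = -40 to -58 mm, its underside 35 mm or more and its top at most 65 mm over the bed.
- lever_knob (a point): Centre of the black ball knob (24 mm diameter) at the lever's free end, 115 mm from the pivot axis, outside the bed's right edge at bed y = -118 mm. Pressed down from above it swings about the pivot axis until the lever is parallel with the bed (then bed x = -115, z = +26 mm).
- susan: The lazy-susan turntable: a wooden disc 360 mm across, its top 30 mm above the table, on a stiff bearing; it need not be turned. Origin on its axis at table level.
- trinket_box: Bystander on the turntable: closed brass box 87 x 58 x 45 mm with a latch. Origin at the centre of its underside.
- ramekin: Bystander on the turntable: small chipped white porcelain ramekin, 72 mm across, 40 mm high. Origin at the centre of its underside.
- grip_sleeve: Bystander on the turntable: black rubber grip sleeve standing on end, 23 mm across, 62 mm high. Origin at the centre of its underside.
- lead_jar: Bystander: small closed jar of leads, 52 mm across, 75 mm high, on the table by the right edge. Origin at the centre of its underside.
- mug: Bystander: mug, 80 mm across, 95 mm high, on the far part of the table. Origin at the centre of its underside.
- screwdriver: Bystander: red-handled screwdriver, 170 mm long, lying on the table beyond the clamp. Origin at the middle of its underside.
- pencil_cup: Bystander: terracotta cup of pencils, 76 mm across, cup 95 mm and pencils 190 mm high, on the table's left side. Origin at the centre of its underside.
There are look-alikes about, which are no part of the job. Several things have the shape of the tube; the one meant has the colours described above.

How it is judged:
By the outcome, as a careful person would: the job done as asked, in the order asked, and still so for the second after the job is handed in, with the robot touching nothing.
It also fails if it takes over 67 s, if anything falls off the work surface, if the arm or the gripper's body presses on something with over 40 N, if the wrist force passes 120 N, or if a joint passes its speed limit or range.

### The arm

A 6-joint arm with a two-finger parallel gripper is mounted at the origin on the work surface. World frame = base frame: x ahead of the robot, y to its left, z up, the work surface at z = 0. Lengths are in m, angles in rad, forces in N, time in s.
With the tool pointing down it reaches from about 0.25 to 0.725 m from the base axis. Payload 4 kg.
Tool frame: the origin (TCP) lies between the finger pads; the fingertips stand 11 mm ahead of it and the grasp point (between the pads) lies 8 mm behind it (bot.tip_extent is the distance from the TCP to the fingertips, in m); z points along the fingers, y is the line along which they close (so a half turn about z gives the same grasp; the last joint's range is limited). The gripper opens to 85 mm and grips with 20 to 120 N. Pads are 22 mm wide; open, the fingers measure 114 mm over their backs; the gripper's body (76 mm by 85 mm) begins 54 mm behind the grasp point. The pads swing forward as they close: fully open they stand 13 mm farther back than shut.
Start: joints at [-1.152, 0.241, 0.005, 1.335, 0, 1.571], TCP at [0.203, -0.457, 0.242] pointing down, gripper open.
Joint ranges: [-2.72, 2.72], [-1.05, 1.87], [-1.09, 1.28], [-1.99, 2.15], [-1.42, 1.44], [-3.14, 3.14]. Speed limits (rad/s): [2.79, 2.79, 3.14, 3.14, 3.14, 3.14].

### API

Orientations are given as a unit quaternion [x, y, z, w].
In Python, from workcell import bot gives the robot as it stands. The module is installed in compiled form; this text tells all that it offers.
- The arm moves only by the tool drive_tool, never from a script. Its argument "rows" is a list of rows, each an object of numbers: "dx", "dy", "dz": the shift along the tool's x, y, z in units of 50 mm (1.0 is 50 mm); "wx", "wy", "wz": the turn, a rotation vector about the tool's x, y, z in units of 5 degrees (1.0 is 5 degrees); "hand": the finger opening in mm, from 0 to 85.4. A call has 1 to 20 rows; each row is the pose to reach, as a shift and turn from the pose commanded when the call began, along the tool's axes at that moment; what a row does not reach only later rows make up. A row lasts 1/10 s, in which the tool goes at most 50 mm and 8.59 degrees, less where a joint would pass 70% of its speed; a pose out of reach is approached as far as the arm can. A call with a gripper value outside its range is refused whole. The fingers move at their own pace and stop on an object; the grip force is fixed at half the most. Time passes only in rows, so rows that repeat a pose let the fingers close. It gives the time, the measured TCP pose, the force, the opening and the grip force at its end, in the units of the state.
- bot.get_obs(): the state, without advancing time (a new reading comes with each control period).
- bot.camera(name): name is "scene" or "top" or "wrist"; returns the picture (480x640x3 uint8, red, green, blue); there is no depth.
- bot.get_calibration(name): a dict with "vfov" (degrees; the focal length in pixels is half the picture's height over the tangent of half this angle, whatever the lens; pixels are square), "cx", "cy" (the principal point, pixels), "origin" and "rotation" of the camera in the world; the wrist camera has in their place "mount" (4x4, takes a point from camera to tool coordinates, whose origin is the TCP and whose axes are the flange's). Camera axes: x right, y up, looking along -z (the intrinsics and any distortion apply to the point x, -y, -z); pixel columns grow to the right and rows downward; lengths in m; the calibration is good to about 2 mm. A picture is of the moment at which its call begins: read the wrist's pose just before it. get_calibration takes no time and is no camera call.
- bot.job_done(): hands the job in; it is judged then, once.
Trained networks look in the newest picture that a camera, given by its name, has taken for a name from the list of things; names that differ only in an ending like _2 or _b are one class to them, and where a whole thing is asked for, a point or a joint stands for the part that bears it (a point fixed in the world has none). Each returns a list of dicts, best first, with "score" (0 to 1); they miss things now and then, are a little off and sometimes report something else, mostly with a low value. They report only what shows in the picture. A call takes as long as a camera call. They do not tell look-alikes from the thing itself.
- bot.look_for(camera, thing): "extent" ([centre column, centre row, width, height] in pixels, round what is visible of it).
- bot.outline_of(camera, thing): "region" (480x640 bool, what is visible of it) and "extent" ([centre column, centre row, width, height] in pixels, round what is visible of it).
The state is a dict: "clock": time; "joint_pos": joint angles; "joint_vel": joint speeds; "tau": joint torques, N m; "eef_pos": TCP position; "tool_rot": TCP orientation; "ft_force": force on the tool from outside, world axes, zero at the start; "ft_torque": the same for the moment, N m; "grip_width": finger opening in m; "grasp_force": force on a finger pad.
Only numpy, scipy, OpenCV 4.12 (cv2) and the standard library are available. Lean on these libraries where they do the work, as an engineer would, in place of code of your own. Each camera call takes 0.05 s, during which the arm holds its last target. There are 200 camera calls.

## Working session

There is one attempt and no reset: what is moved stays moved. The work goes in short steps, Python scripts to look and compute and a tool call to move; the robot and the scene stay as the last step left them, time stands still between calls to the robot, and variables do not carry over. Pictures are saved under pics/ and viewed, at most 10 in all, crops included, and the job is handed in when it is done.

Besides the shell and the picture viewer there is one more tool, called after "Request:" as name(argument=value, ...), one argument or row to a line, values as JSON. drive_tool: Moves the arm, as the interface text tells. Its arguments: {"type":"object","properties":{"rows":{"type":"array","items":{"type":"object","properties":{"dx":{"type":"number"},"dy":{"type":"number"},"dz":{"type":"number"},"wx":{"type":"number"},"wy":{"type":"number"},"wz":{"type":"number"},"hand":{"type":"number"}}}}},"required":["rows"]}

```bash
mkdir -p pics; ls; python3 - <<'E'
from workcell import bot
import cv2,numpy as np
o=bot.get_obs(); print(o['clock'],o['eef_pos'],o['tool_rot'],o['grip_width'])
for n in ['scene','top']:
    im=bot.camera(n); cv2.imwrite(f'pics/{n}0.png',im[:,:,::-1])
    c=bot.get_calibration(n); print(n,c)
print(bot.get_calibration('wrist'))
for n in ['scene','top']:
    for t in ['barrel','tube','bed','lever','lever_knob','susan','backstop']:
        print(n,t,[(round(d['score'],2),np.round(d['extent'],1).tolist()) for d in bot.look_for(n,t)][:5])
E
```

```text
pics
0.0 [ 0.20309151 -0.45623933  0.24142334] [ 9.78153658e-01  2.07880592e-01 -2.11734650e-04 -1.01751312e-03] 0.08553707308580112
scene {'vfov': 47.369500849572034, 'cx': 316.6061927708197, 'cy': 238.8478793109782, 'origin': array([ 1.70511988, -0.13924794,  1.09591256]), 'rotation': array([0.32251135, 0.27430544, 0.59524861, 0.68295098])}
top {'vfov': 57.46794177431472, 'cx': 311.99810123422543, 'cy': 241.81836779463788, 'origin': array([0.32008659, 0.02200662, 1.18466071]), 'rotation': array([ 0.07684978, -0.05751804, -0.70333132,  0.70435137])}
{'vfov': 64.9265573048393, 'cx': 326.88264320497547, 'cy': 244.61206868992053, 'mount': array([[ 1.17555417e-03,  9.63269704e-01,  2.68533229e-01,
         6.78082405e-02],
       [ 9.99999268e-01, -1.05506045e-03, -5.93019868e-04,
         6.82941010e-04],
       [-2.87919284e-04,  2.68533729e-01, -9.63270239e-01,
        -1.31414288e-01],
       [ 0.00000000e+00,  0.00000000e+00,  0.00000000e+00,
         1.00000000e+00]])}
scene barrel []
scene tube [(0.69, [368.4, 238.8, 3.9, 29.5]), (0.47, [218.4, 207.8, 4.1, 15.3])]
scene bed [(0.82, [205.8, 261.5, 83.7, 99.8])]
scene lever [(0.6, [190.2, 262.7, 71.3, 50.2])]
scene lever_knob [(0.94, [191.7, 262.1, 67.7, 55.6]), (0.22, [382.0, 248.8, 124.7, 78.3])]
scene susan []
scene backstop [(0.61, [198.6, 294.1, 53.1, 30.7])]
top barrel [(0.89, [225.3, 253.4, 41.6, 44.9]), (0.4, [252.4, 269.0, 14.6, 45.6])]
top tube [(0.62, [428.1, 354.1, 8.1, 51.0]), (0.53, [253.9, 269.1, 13.6, 44.4])]
top bed [(0.71, [434.9, 246.4, 84.2, 128.0])]
top lever [(0.89, [457.0, 224.1, 78.0, 47.4])]
top lever_knob [(0.59, [459.2, 225.1, 85.0, 54.4])]
top susan [(0.55, [241.0, 262.3, 135.3, 132.2]), (0.43, [309.9, 146.9, 31.1, 46.9]), (0.26, [508.8, 310.6, 25.7, 18.2])]
top backstop [(0.86, [445.9, 202.0, 49.8, 30.4]), (0.55, [254.7, 268.8, 14.8, 46.1])]
```

```bash
python3 - <<'E'
import cv2,numpy as np
a=cv2.imread('pics/top0.png'); 
cv2.imwrite('pics/topcrop.png',cv2.resize(a[140:420,150:530],(800,589),interpolation=cv2.INTER_CUBIC))
E
```

```text
(no output)
```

View pics/topcrop.png

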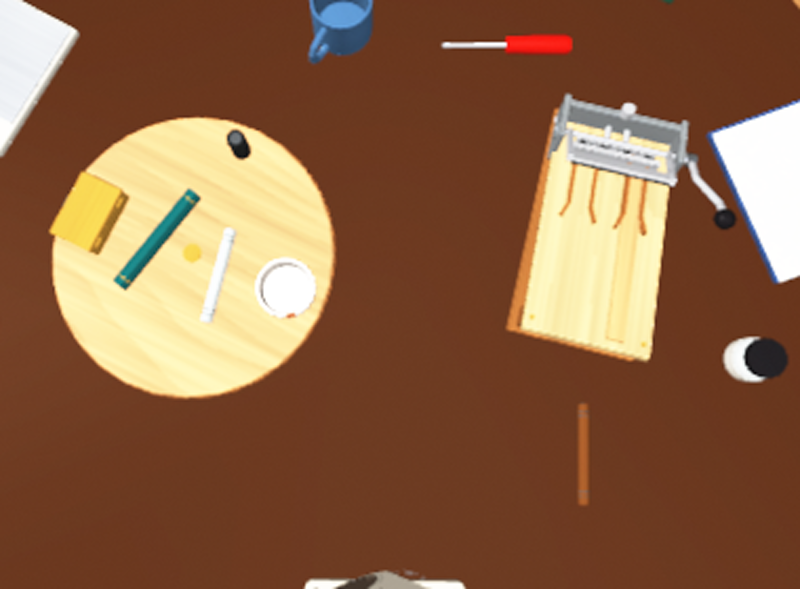

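View pics/scene0.png

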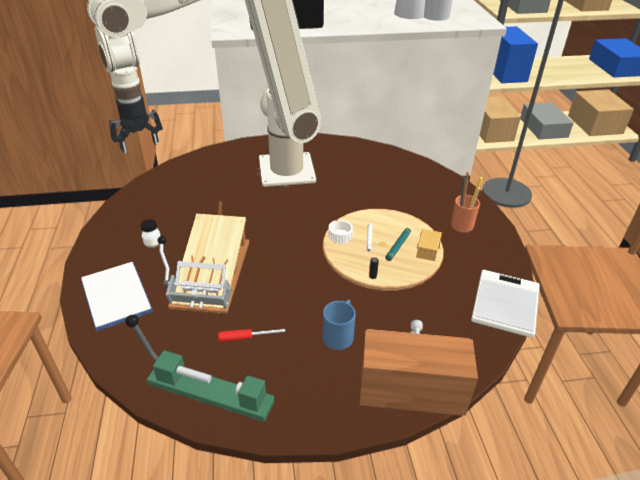

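The top picture shows the teal barrel at crop (122,282)–(193,196), the silver tube at (207,318)–(230,232), and the bed corners at (522,328) and (651,358). The orange bar on the table and the green clamp are look-alikes.

```bash
cat > h.py <<'E'
from workcell import bot
import cv2,numpy as np
from scipy.spatial.transform import Rotation as R
def cam(n,obs=None):
    c=bot.get_calibration(n); f=240/np.tan(np.radians(c['vfov']/2))
    if n=='wrist':
        o=obs or bot.get_obs(); T=np.eye(4); T[:3,:3]=R.from_quat(o['tool_rot']).as_matrix(); T[:3,3]=o['eef_pos']
        T=T@c['mount']; return f,c['cx'],c['cy'],T[:3,3],T[:3,:3]
    return f,c['cx'],c['cy'],np.array(c['origin']),R.from_quat(c['rotation']).as_matrix()
def ray(C,u,v):
    f,cx,cy,o,M=C; return o,M@np.array([(u-cx)/f,-(v-cy)/f,-1])
def at_z(C,u,v,z):
    o,d=ray(C,u,v); return o+d*(z-o[2])/d[2]
def proj(C,p):
    f,cx,cy,o,M=C; q=(np.atleast_2d(p)-o)@M; return np.c_[cx-f*q[:,0]/q[:,2],cy+f*q[:,1]/q[:,2]]
def bedT(b):  # x,y,z,yaw
    M=R.from_euler('z',b[3]).as_matrix()@R.from_euler('y',np.radians(15)).as_matrix()
    return M,np.array(b[:3])
def b2w(b,p):
    M,t=bedT(b); return np.atleast_2d(p)@M.T+t
E
python3 - <<'E'
from h import *
from scipy.optimize import least_squares
C=cam('top'); S=cam('scene')
cr=lambda x,y:(150+x/2.105,140+y/2.105)
for n,a,b,z in [('barrel',(122,282),(193,196),.045),('tube',(207,318),(230,232),.040)]:
    A=at_z(C,*cr(*a),z);B=at_z(C,*cr(*b),z);print(n,A,B,(A+B)/2,np.linalg.norm(A-B),np.degrees(np.arctan2(*(B-A)[1::-1])))
bp=np.array([[-260,75,0],[-260,-75,0],[-115*np.cos(.55),-118,26+115*np.sin(.55)],[-105,32+15,5],[-105,-32-13,9]])/1e3
uv=np.array([cr(522,328),cr(651,358),cr(724,218),cr(562,215),cr(643,233)])
bs=bp[:3]; uvs=np.array([[245,215],[195,213],[161,241]])
f=lambda b:np.r_[(proj(C,b2w(b,bp))-uv).ravel(),(proj(S,b2w(b,bs))-uvs).ravel()]
r=least_squares(f,[.5,-.4,.05,-.2]);print(r.x,np.round(r.fun,1))
print('mid bed',b2w(r.x,[[-.15,0,0],[-.105,.032,0],[-.26,0,0]]))
E
```

```text
barrel [0.45381745 0.32738614 0.045     ] [0.56361069 0.24197108 0.045     ] [0.50871407 0.28467861 0.045     ] 0.1391053171895064 -37.881590458692266
tube [0.40954111 0.22007884 0.04      ] [0.51803625 0.19429186 0.04      ] [0.46378868 0.20718535 0.04      ] 0.11151754752329274 -13.3699128325526
[ 0.61950413 -0.29117917  0.02988531 -0.23497872] [ 0.   0.6 -0.6  0.9  0.9 -1.9  1.1  0.8 -1.6 -0.2 -0.2  1.4  0.5  0.2
 -0.4 -1.3]
mid bed [[ 0.47859691 -0.25744582  0.06870817]
 [ 0.52831939 -0.23644521  0.05706131]
 [ 0.37526494 -0.23270802  0.09717826]]
```

```bash
cat >> h.py <<'E'
def quat(head,pitch=0): # tool z down, tool x at heading; pitch = tool z tilts as bed normal (deg)
    M=R.from_euler('z',head,degrees=True)*R.from_euler('y',pitch,degrees=True)*R.from_euler('x',180,degrees=True)
    return M
def rel(target,Rt,cmd=None):
    o=bot.get_obs(); p,q=(o['eef_pos'],R.from_quat(o['tool_rot'])) if cmd is None else cmd
    d=q.inv().apply(np.array(target)-p)/.05; w=(q.inv()*Rt).as_rotvec(degrees=True)/5
    n=max(np.abs(d).max(),np.linalg.norm(d), np.linalg.norm(w)*5/8.59)
    print('d',np.round(d,3),'w',np.round(w,3),'rows>',round(n,1))
E
python3 - <<'E'
from h import *
rel([.44,-.26,.33],quat(-13.5))
E
```

```text
d [ 5.925 -1.671 -1.753] w [ 0.    -0.     7.499] rows> 6.4
```

Request:
drive_tool(
  rows=[
    {"dx":1,"dy":-0.3,"dz":-1.75,"wz":1.5,"hand":50},
    {"dx":3,"dy":-0.8,"dz":-1.75,"wz":4,"hand":50},
    {"dx":5.925,"dy":-1.67,"dz":-1.75,"wz":7.5,"hand":50},
    {"dx":5.925,"dy":-1.67,"dz":-1.75,"wz":7.5,"hand":50},
    {"dx":5.925,"dy":-1.67,"dz":-1.75,"wz":7.5,"hand":50},
    {"dx":5.925,"dy":-1.67,"dz":-1.75,"wz":7.5,"hand":50},
    {"dx":5.925,"dy":-1.67,"dz":-1.75,"wz":7.5,"hand":50},
    {"dx":5.925,"dy":-1.67,"dz":-1.75,"wz":7.5,"hand":50},
    {"dx":5.925,"dy":-1.67,"dz":-1.75,"wz":7.5,"hand":50},
    {"dx":5.925,"dy":-1.67,"dz":-1.75,"wz":7.5,"hand":50},
    {"dx":5.925,"dy":-1.67,"dz":-1.75,"wz":7.5,"hand":50},
    {"dx":5.925,"dy":-1.67,"dz":-1.75,"wz":7.5,"hand":50},
  ],
)

```text
invalid input at $.rows[0]: expected keys dx, dy, dz, wx, wy, wz, hand
```

```bash
python3 - <<'E'
from h import *
import json
o=bot.get_obs(); im=bot.camera('wrist'); cv2.imwrite('pics/w1.png',im[:,:,::-1])
json.dump({k:np.array(o[k]).tolist() for k in ['eef_pos','tool_rot']},open('w1.json','w'))
print(o['clock'],o['eef_pos'],o['tool_rot'])
C=cam('wrist',o); b=[ 0.6195,-0.2912,0.0299,-0.235]
for p in [[-.26,.075,0],[-.26,-.075,0],[-.105,.032,0],[-.105,-.032,.006],[-.017,.074,.044],[-.017,-.074,.044],[-.098,-.118,.086],[-.25,-.043,.006],[-.25,-.021,.006]]: print(p,proj(C,b2w(b,p)).round(0))
E
```

```text
0.8 [ 0.20332914 -0.45679632  0.24232747] [9.78158440e-01 2.07860691e-01 1.21137744e-05 1.43451070e-05]
[-0.26, 0.075, 0] [[ -31. -292.]]
[-0.26, -0.075, 0] [[203. -90.]]
[-0.105, 0.032, 0] [[ 207. -430.]]
[-0.105, -0.032, 0.006] [[ 297. -352.]]
[-0.017, 0.074, 0.044] [[ 231. -813.]]
[-0.017, -0.074, 0.044] [[ 467. -517.]]
[-0.098, -0.118, 0.086] [[ 486. -475.]]
[-0.25, -0.043, 0.006] [[ 165. -152.]]
[-0.25, -0.021, 0.006] [[ 131. -181.]]
```

View pics/w1.png

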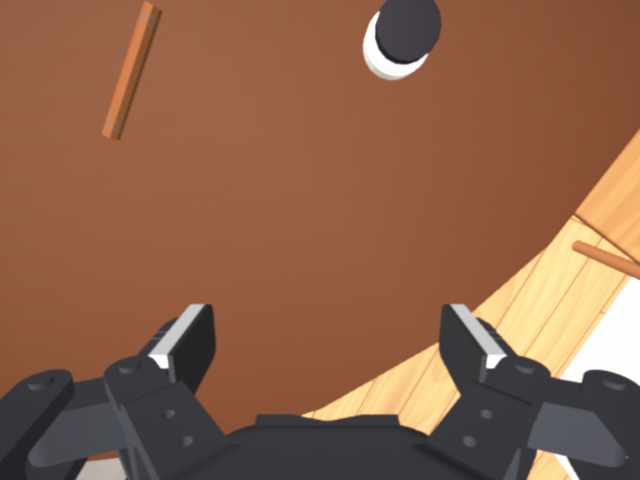

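The move was refused because every row needs all the keys. The wrist view shows only the orange look-alike and the jar, with the fingers in its lower third and tool +x pointing up.

Request:
drive_tool(
  rows=[
    {"dx":5.5,"dy":-1.6,"dz":-1.75,"wx":0,"wy":0,"wz":7.5,"hand":50},
    {"dx":5.5,"dy":-1.6,"dz":-1.75,"wx":0,"wy":0,"wz":7.5,"hand":50},
    {"dx":5.5,"dy":-1.6,"dz":-1.75,"wx":0,"wy":0,"wz":7.5,"hand":50},
    {"dx":5.5,"dy":-1.6,"dz":-1.75,"wx":0,"wy":0,"wz":7.5,"hand":50},
    {"dx":5.5,"dy":-1.6,"dz":-1.75,"wx":0,"wy":0,"wz":7.5,"hand":50},
    {"dx":5.5,"dy":-1.6,"dz":-1.75,"wx":0,"wy":0,"wz":7.5,"hand":50},
    {"dx":5.5,"dy":-1.6,"dz":-1.75,"wx":0,"wy":0,"wz":7.5,"hand":50},
    {"dx":5.5,"dy":-1.6,"dz":-1.75,"wx":0,"wy":0,"wz":7.5,"hand":50},
    {"dx":5.5,"dy":-1.6,"dz":-1.75,"wx":0,"wy":0,"wz":7.5,"hand":50},
    {"dx":5.5,"dy":-1.6,"dz":-1.75,"wx":0,"wy":0,"wz":7.5,"hand":50},
    {"dx":5.5,"dy":-1.6,"dz":-1.75,"wx":0,"wy":0,"wz":7.5,"hand":50},
  ],
)

```text
clock: 1.95
eef_pos: [0.421, -0.2726, 0.3294]
tool_rot: [0.993, -0.119, -0.0, -0.0]
ft_force: [-0.2, 0.1, 0.6]
grip_width: 0.0502
grasp_force: 0.0
```

```bash
python3 - <<'E'
from h import *
import json
o=bot.get_obs(); im=bot.camera('wrist'); cv2.imwrite('pics/w2.png',im[:,:,::-1])
json.dump({k:np.array(o[k]).tolist() for k in ['eef_pos','tool_rot']},open('w2.json','w'))
print(o['clock'],o['eef_pos'],o['tool_rot'],o['joint_vel'].round(3) if hasattr(o['joint_vel'],'round') else '')
C=cam('wrist',o); b=[ 0.6195,-0.2912,0.0299,-0.235]
for p in [[-.26,.075,0],[-.26,-.075,0],[-.105,.032,0],[-.105,-.032,.006],[-.017,.074,.044],[-.017,-.074,.044],[-.098,-.118,.086],[-.25,-.043,.006],[-.25,-.021,.006]]: print(p,proj(C,b2w(b,p)).round(0))
E
```

```text
1.95 [ 0.42099364 -0.27262397  0.32939633] [ 9.92941959e-01 -1.18600293e-01 -4.69985726e-04 -1.22706130e-04] [-0.002  0.     0.004  0.002  0.002  0.   ]
[-0.26, 0.075, 0] [[225. 264.]]
[-0.26, -0.075, 0] [[372. 264.]]
[-0.105, 0.032, 0] [[267. 111.]]
[-0.105, -0.032, 0.006] [[330. 109.]]
[-0.017, 0.074, 0.044] [[211.  -5.]]
[-0.017, -0.074, 0.044] [[377.  -5.]]
[-0.098, -0.118, 0.086] [[440.  64.]]
[-0.25, -0.043, 0.006] [[341. 254.]]
[-0.25, -0.021, 0.006] [[319. 254.]]
```

View pics/w2.png

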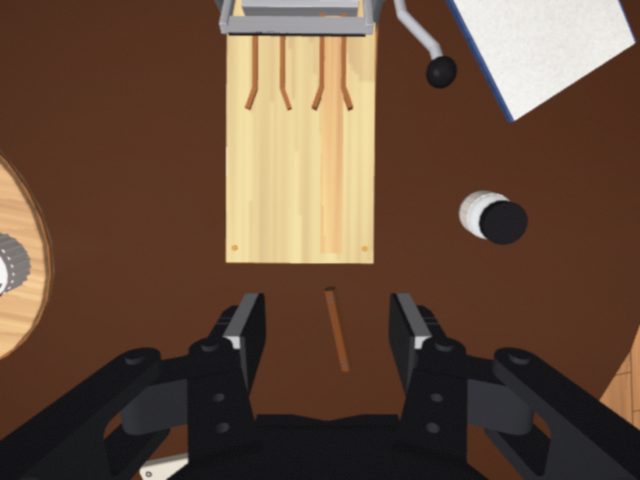

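The bed lies square in the picture with corners at (227,263) and (374,263), lane mouths at (269,108) and (332,109), and the knob at (441,72). That is within 2–8 px of my estimate, so I'll refit and then go and look at the parts.

```bash
python3 - <<'E'
from h import *
import json
from scipy.optimize import least_squares
C=cam('top'); S=cam('scene'); W=cam('wrist',json.load(open('w2.json')))
cr=lambda x,y:(150+x/2.105,140+y/2.105)
k=lambda a:[-.115*np.cos(a),-.118,.026+.115*np.sin(a)]
bp=np.array([[-260,75,0],[-260,-75,0],[-105,32,4],[-105,-32,9],[-250,-43,6],[-250,-21,6]])/1e3
uw=np.array([[226.5,263],[374,263],[269,108.5],[332.5,108.5],[343,252.5],[321,252.5],[441,72]])
ut=np.array([cr(522,328),cr(651,358),cr(724,218)]);us=np.array([[245,215],[195,213],[161,241]])
ln=np.array([[-.045,.032,.005],[-.045,-.032,.009]])
def f(b):
    K=np.array([k(b[4])])
    return np.r_[(proj(W,b2w(b,np.r_[bp,K]))-uw).ravel(),proj(W,b2w(b,ln))[:,0]-[269.2,333.5],
     .7*(proj(C,b2w(b,np.r_[bp[:2],K]))-ut).ravel(),.7*(proj(S,b2w(b,np.r_[bp[:2],K]))-us).ravel()]
r=least_squares(f,[.62,-.29,.03,-.235,.55],loss='soft_l1');print(r.x,np.round(f(r.x),1))
# barrel & tube viewpoint
rel([.41,.26,.33],quat(-26))
E
```

```text
[ 0.61943446 -0.29469246  0.02753688 -0.24153602  0.49133425] [ 0.4 -0.7 -0.1 -0.  -0.1  0.2  0.2 -1.3 -0.2  0.7 -0.1  0.6  0.1  0.
 -0.2 -0.5  0.5  0.2 -0.1  0.7  0.4  0.6 -0.6  1.6  0.   0.6 -0.3 -0.3]
d [-2.7240e+00 -1.0301e+01 -7.0000e-03] w [-0.     0.009  2.475] rows> 10.7
```

Request:
drive_tool(
  rows=[
    {"dx":-2.7,"dy":-10.3,"dz":0,"wx":0,"wy":0,"wz":2.5,"hand":50},
    {"dx":-2.7,"dy":-10.3,"dz":0,"wx":0,"wy":0,"wz":2.5,"hand":50},
    {"dx":-2.7,"dy":-10.3,"dz":0,"wx":0,"wy":0,"wz":2.5,"hand":50},
    {"dx":-2.7,"dy":-10.3,"dz":0,"wx":0,"wy":0,"wz":2.5,"hand":50},
    {"dx":-2.7,"dy":-10.3,"dz":0,"wx":0,"wy":0,"wz":2.5,"hand":50},
    {"dx":-2.7,"dy":-10.3,"dz":0,"wx":0,"wy":0,"wz":2.5,"hand":50},
    {"dx":-2.7,"dy":-10.3,"dz":0,"wx":0,"wy":0,"wz":2.5,"hand":50},
    {"dx":-2.7,"dy":-10.3,"dz":0,"wx":0,"wy":0,"wz":2.5,"hand":50},
    {"dx":-2.7,"dy":-10.3,"dz":0,"wx":0,"wy":0,"wz":2.5,"hand":50},
    {"dx":-2.7,"dy":-10.3,"dz":0,"wx":0,"wy":0,"wz":2.5,"hand":50},
    {"dx":-2.7,"dy":-10.3,"dz":0,"wx":0,"wy":0,"wz":2.5,"hand":50},
    {"dx":-2.7,"dy":-10.3,"dz":0,"wx":0,"wy":0,"wz":2.5,"hand":50},
    {"dx":-2.7,"dy":-10.3,"dz":0,"wx":0,"wy":0,"wz":2.5,"hand":50},
    {"dx":-2.7,"dy":-10.3,"dz":0,"wx":0,"wy":0,"wz":2.5,"hand":50},
  ],
)

```text
clock: 3.4
eef_pos: [0.2895, -0.1136, 0.3299]
tool_rot: [0.979, -0.204, 0.004, -0.02]
ft_force: [-0.6, -0.2, -0.2]
grip_width: 0.0499
grasp_force: 0.0
```

```bash
python3 - <<'E'
from h import *
import json
o=bot.get_obs(); im=bot.camera('wrist'); cv2.imwrite('pics/w3.png',im[:,:,::-1])
json.dump({k:np.array(o[k]).tolist() for k in ['eef_pos','tool_rot']},open('w3.json','w'))
print(o['clock'],o['eef_pos'],np.abs(o['joint_vel']).max(),R.from_quat(o['tool_rot']).as_matrix()[:,0])
C=cam('wrist',o)
for t,z in [('barrel',.042),('tube',.039)]:
  for d in bot.outline_of('wrist',t)[:3]:
    ys,xs=np.nonzero(d['region'])
    if len(xs)<30: continue
    P=np.array([at_z(C,u,v,z)[:2] for u,v in zip(xs,ys)]); m=P.mean(0); w,V=np.linalg.eigh(np.cov((P-m).T)); a=V[:,1]*np.sign(V[0,1])
    s=(P-m)@a; q=(P-m)@V[:,0]; col=im[ys,xs].mean(0)
    print(t,round(d['score'],2),np.round(d['extent']),'c',(m+a*(s.max()+s.min())/2).round(4),'L',np.ptp(s).round(4),'W',np.ptp(q).round(4),'head',np.degrees(np.arctan2(a[1],a[0])).round(1),col.round())
E
```

```text
3.4 [ 0.28946313 -0.11363357  0.3298617 ] 0.11308539480926069 [ 9.16931031e-01 -3.99044994e-01 -7.59947638e-04]
tube 0.87 [455. 184.  40.  98.] c [ 0.2536 -0.2392] L 0.1144 W 0.0158 head -2.2 [134.  81.  50.]
tube 0.72 [ 22. 172.  44. 106.] c [0.4624 0.2045] L 0.1194 W 0.02 head -14.1 [196. 197. 195.]
```

View pics/w3.png

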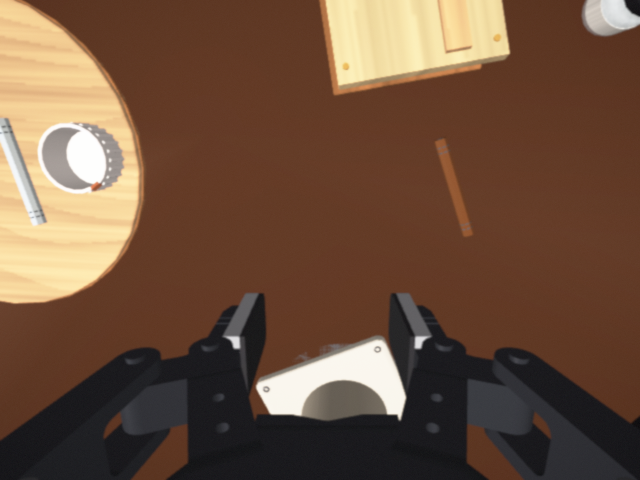

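The move stopped short at (0.29,−0.11), with the turntable only at the left edge of the picture. I'll check the joints.

```bash
python3 - <<'E'
from h import *
o=bot.get_obs(); print(np.round(o['joint_pos'],3),np.round(o['joint_vel'],3),o['clock'])
rel([.40,-.05,.30],quat(-20)); rel([.41,.26,.33],quat(-26))
E
```

```text
[-0.411 -0.163 -0.194  1.541  0.04   3.141] [ 0.002  0.011  0.008 -0.004 -0.001 -0.001] 3.55
d [ 1.513 -2.024  0.679] w [-0.455 -0.01  -0.703] rows> 2.6
d [-0.777 -7.808  0.309] w [-0.455  0.014  0.497] rows> 7.9
```

Joint 6 is at its limit, so the tool has to be used half-turned. Heading is j1 − j6 + π, so I'll turn −177° on the way over.

```bash
python3 - <<'E'
from h import *
rel([.55,.24,.30],quat(153))
E
```

```text
d [ 1.95  -8.534  0.937] w [-2.8000e-02 -7.0100e-01 -3.5296e+01] rows> 20.5
```

Request:
drive_tool(
  rows=[
    {"dx":1.95,"dy":-8.5,"dz":0.94,"wx":0,"wy":-0.7,"wz":-35.3,"hand":50},
    {"dx":1.95,"dy":-8.5,"dz":0.94,"wx":0,"wy":-0.7,"wz":-35.3,"hand":50},
    {"dx":1.95,"dy":-8.5,"dz":0.94,"wx":0,"wy":-0.7,"wz":-35.3,"hand":50},
    {"dx":1.95,"dy":-8.5,"dz":0.94,"wx":0,"wy":-0.7,"wz":-35.3,"hand":50},
    {"dx":1.95,"dy":-8.5,"dz":0.94,"wx":0,"wy":-0.7,"wz":-35.3,"hand":50},
    {"dx":1.95,"dy":-8.5,"dz":0.94,"wx":0,"wy":-0.7,"wz":-35.3,"hand":50},
    {"dx":1.95,"dy":-8.5,"dz":0.94,"wx":0,"wy":-0.7,"wz":-35.3,"hand":50},
    {"dx":1.95,"dy":-8.5,"dz":0.94,"wx":0,"wy":-0.7,"wz":-35.3,"hand":50},
    {"dx":1.95,"dy":-8.5,"dz":0.94,"wx":0,"wy":-0.7,"wz":-35.3,"hand":50},
    {"dx":1.95,"dy":-8.5,"dz":0.94,"wx":0,"wy":-0.7,"wz":-35.3,"hand":50},
    {"dx":1.95,"dy":-8.5,"dz":0.94,"wx":0,"wy":-0.7,"wz":-35.3,"hand":50},
    {"dx":1.95,"dy":-8.5,"dz":0.94,"wx":0,"wy":-0.7,"wz":-35.3,"hand":50},
    {"dx":1.95,"dy":-8.5,"dz":0.94,"wx":0,"wy":-0.7,"wz":-35.3,"hand":50},
    {"dx":1.95,"dy":-8.5,"dz":0.94,"wx":0,"wy":-0.7,"wz":-35.3,"hand":50},
    {"dx":1.95,"dy":-8.5,"dz":0.94,"wx":0,"wy":-0.7,"wz":-35.3,"hand":50},
    {"dx":1.95,"dy":-8.5,"dz":0.94,"wx":0,"wy":-0.7,"wz":-35.3,"hand":50},
    {"dx":1.95,"dy":-8.5,"dz":0.94,"wx":0,"wy":-0.7,"wz":-35.3,"hand":50},
    {"dx":1.95,"dy":-8.5,"dz":0.94,"wx":0,"wy":-0.7,"wz":-35.3,"hand":50},
    {"dx":1.95,"dy":-8.5,"dz":0.94,"wx":0,"wy":-0.7,"wz":-35.3,"hand":50},
    {"dx":1.95,"dy":-8.5,"dz":0.94,"wx":0,"wy":-0.7,"wz":-35.3,"hand":50},
  ],
)

```text
clock: 5.55
eef_pos: [0.5497, 0.2386, 0.299]
tool_rot: [0.27, 0.963, 0.0, -0.002]
ft_force: [-0.1, 0.0, 0.4]
grip_width: 0.0502
grasp_force: 0.0
```

```bash
cat > parts.py <<'E'
from h import *
import json
o=bot.get_obs(); im=bot.camera('wrist'); cv2.imwrite('pics/w4.png',im[:,:,::-1])
print(o['clock'],o['eef_pos'],np.abs(o['joint_vel']).max(),np.round(o['joint_pos'],2))
C=cam('wrist',o)
for t,z in [('barrel',.042),('tube',.039)]:
  for d in bot.outline_of('wrist',t)[:3]:
    ys,xs=np.nonzero(d['region'])
    if len(xs)<30: continue
    P=np.array([at_z(C,u,v,z)[:2] for u,v in zip(xs,ys)]); m=P.mean(0); w,V=np.linalg.eigh(np.cov((P-m).T)); a=V[:,1]*np.sign(V[0,1])
    s=(P-m)@a; q=(P-m)@V[:,0]; col=im[ys,xs].mean(0)
    print(t,round(d['score'],2),np.round(d['extent']),'c',(m+a*(s.max()+s.min())/2).round(4),'L',np.ptp(s).round(4),'W',np.ptp(q).round(4),'head',np.degrees(np.arctan2(a[1],a[0])).round(1),col.round())
E
python3 parts.py
```

```text
5.55 [0.54973818 0.23861745 0.29895794] 1.4695519232742575 [0.41 0.44 0.43 1.57 0.   0.95]
barrel 0.87 [348. 148.  40. 157.] c [0.5089 0.2845] L 0.1528 W 0.0203 head -37.6 [ 57. 112. 109.]
barrel 0.21 [314. 409.  43.  18.] c [0.7552 0.0926] L 0.052 W 0.024 head 42.6 [ 63.  83. 109.]
tube 0.85 [252. 148.  53. 117.] c [0.4618 0.2064] L 0.1204 W 0.0153 head -13.5 [228. 229. 229.]
```

View pics/w4.png

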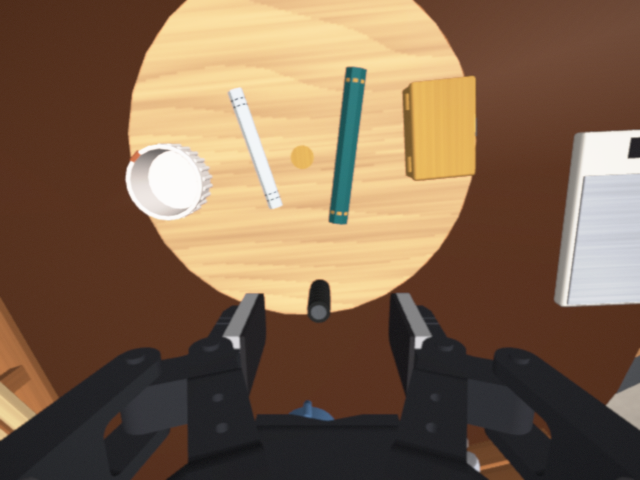

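The silver tube is at px (252,148) and the barrel at (348,148), and the networks' lengths and widths match the specs. Now the barrel: grasp it 30 mm robot-side of its centre.

```bash
python3 - <<'E'
from h import *
h=np.radians(142.4); g=np.array([.5089,.2845])+.03*np.array([np.cos(h),np.sin(h)])
print(g); rel([*g,.10],quat(142.4)); rel([*g,.0445],quat(142.4))
E
```

```text
[0.48513131 0.30280435]
d [1.757 0.415 3.989] w [-0.011 -0.045  1.162] rows> 4.4
d [1.752 0.416 5.099] w [-0.011 -0.045  1.162] rows> 5.4
```

Request:
drive_tool(
  rows=[
    {"dx":1.755,"dy":0.415,"dz":3.0,"wx":0,"wy":0,"wz":1.16,"hand":38},
    {"dx":1.755,"dy":0.415,"dz":3.0,"wx":0,"wy":0,"wz":1.16,"hand":38},
    {"dx":1.755,"dy":0.415,"dz":3.0,"wx":0,"wy":0,"wz":1.16,"hand":38},
    {"dx":1.755,"dy":0.415,"dz":3.0,"wx":0,"wy":0,"wz":1.16,"hand":38},
    {"dx":1.755,"dy":0.415,"dz":4.0,"wx":0,"wy":0,"wz":1.16,"hand":38},
    {"dx":1.755,"dy":0.415,"dz":4.6,"wx":0,"wy":0,"wz":1.16,"hand":38},
    {"dx":1.755,"dy":0.415,"dz":4.9,"wx":0,"wy":0,"wz":1.16,"hand":38},
    {"dx":1.755,"dy":0.415,"dz":5.1,"wx":0,"wy":0,"wz":1.16,"hand":38},
    {"dx":1.755,"dy":0.415,"dz":5.1,"wx":0,"wy":0,"wz":1.16,"hand":38},
    {"dx":1.755,"dy":0.415,"dz":5.1,"wx":0,"wy":0,"wz":1.16,"hand":10},
    {"dx":1.755,"dy":0.415,"dz":5.1,"wx":0,"wy":0,"wz":1.16,"hand":10},
    {"dx":1.755,"dy":0.415,"dz":5.1,"wx":0,"wy":0,"wz":1.16,"hand":10},
    {"dx":1.755,"dy":0.415,"dz":5.1,"wx":0,"wy":0,"wz":1.16,"hand":10},
    {"dx":1.755,"dy":0.415,"dz":5.1,"wx":0,"wy":0,"wz":1.16,"hand":10},
  ],
)

```text
clock: 7.1
eef_pos: [0.4857, 0.303, 0.0463]
tool_rot: [0.321, 0.947, 0.001, -0.001]
ft_force: [0.4, -0.4, 5.4]
grip_width: 0.0182
grasp_force: 59.7
```

```bash
cat > bed.py <<'E'
from h import *
B=[0.61943,-0.29469,0.02754,-0.24154]
HB=180+np.degrees(B[3])
def bq(): return R.from_euler('z',B[3])*R.from_euler('y',15,degrees=True)*R.from_euler('z',180,degrees=True)*R.from_euler('x',180,degrees=True)
def tcpbed():
    M,t=bedT(B); o=bot.get_obs(); return (M.T@(o['eef_pos']-t)*1e3).round(1), (M.T@o['ft_force']).round(1)
def go(x,y,z): rel(b2w(B,np.array([x,y,z])/1e3)[0],bq())
E
python3 - <<'E'
from bed import *
print(bq().as_matrix().round(3)); o=bot.get_obs(); print(o['eef_pos'],o['grip_width'],o['grasp_force'],o['ft_force'])
print(b2w(B,[[-.212,.032,.014],[-.212,.032,.08]]))
o2=quat(HB); rel([.40,.1,.2],quat(155)); go(-212,32,60)
E
```

```text
[[-0.938  0.239 -0.251]
 [ 0.231  0.971  0.062]
 [ 0.259  0.    -0.966]]
[0.48566123 0.30303237 0.04629083] 0.01815684656795617 59.73538186401129 [ 0.38440892 -0.42372095  5.35077201]
[[ 0.43177085 -0.21550355  0.0959326 ]
 [ 0.44835702 -0.21958954  0.1596837 ]]
d [-1.1   -4.26  -3.085] w [ 0.025 -0.027 -2.488] rows> 5.4
d [-5.662 -8.791 -1.913] w [ 0.645  2.932 -4.689] rows> 10.6
```

Request:
drive_tool(
  rows=[
    {"dx":0,"dy":0,"dz":-0.2,"wx":0,"wy":0,"wz":0,"hand":10},
    {"dx":0,"dy":0,"dz":-1,"wx":0,"wy":0,"wz":0,"hand":10},
    {"dx":0,"dy":0,"dz":-2,"wx":0,"wy":0,"wz":0,"hand":10},
    {"dx":0,"dy":0,"dz":-3,"wx":0,"wy":0,"wz":0,"hand":10},
    {"dx":0,"dy":0,"dz":-3,"wx":0,"wy":0,"wz":0,"hand":10},
  ],
)

```text
clock: 7.6
eef_pos: [0.4889, 0.3045, 0.2037]
tool_rot: [0.321, 0.947, 0.006, 0.003]
ft_force: [0.7, 0.3, -0.6]
grip_width: 0.018
grasp_force: 59.1
```

```bash
sed 's/w4/w5/' parts.py > p5.py; python3 p5.py; python3 -c "
from bed import *
print(bot.tip_extent); o=bot.get_obs(); print(o['eef_pos'],o['grip_width'],o['ft_force'])
rel([.44,.1,.25],quat(155)); go(-212,32,60)"
```

```text
7.6 [0.48890248 0.30453933 0.2037143 ] 0.11700358525723215 [0.56 0.4  0.13 1.29 0.   1.21]
barrel 0.62 [328. 311.  56. 226.] c [0.5533 0.257 ] L 0.2079 W 0.0455 head -37.4 [36. 86. 84.]
tube 0.76 [208. 268.  82. 130.] c [0.4632 0.2066] L 0.1226 W 0.0171 head -13.9 [197. 200. 200.]
0.011
[0.48480689 0.30202462 0.19494842] 0.01796948829108868 [-0.5887913   0.70274978 -1.77720666]
d [-1.74  -3.754 -1.104] w [-0.007 -0.044 -2.486] rows> 4.3
d [-5.671 -8.768  1.079] w [ 0.615  2.912 -4.691] rows> 10.5
```

View pics/w5.png

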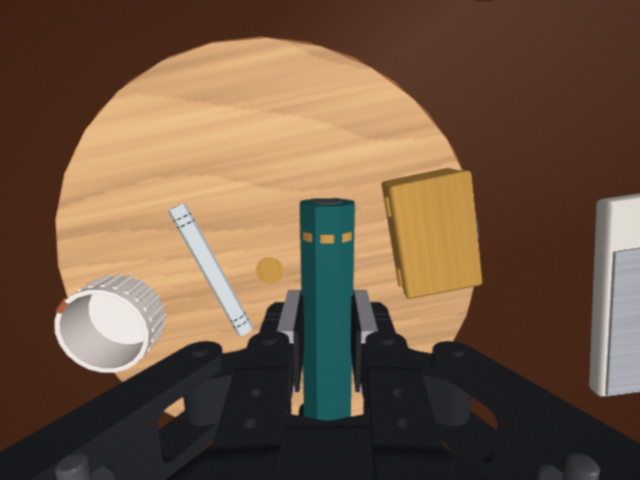

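The barrel is held straight and level, with its top flat visible between the fingers. Now I'll carry it to above its lane.

Request:
drive_tool(
  rows=[
    {"dx":-3,"dy":-5,"dz":0,"wx":0.6,"wy":2.9,"wz":-4.7,"hand":10},
    {"dx":-3,"dy":-5,"dz":0,"wx":0.6,"wy":2.9,"wz":-4.7,"hand":10},
    {"dx":-3,"dy":-5,"dz":0,"wx":0.6,"wy":2.9,"wz":-4.7,"hand":10},
    {"dx":-3,"dy":-5,"dz":0,"wx":0.6,"wy":2.9,"wz":-4.7,"hand":10},
    {"dx":-5.67,"dy":-8.77,"dz":1.0,"wx":0.6,"wy":2.9,"wz":-4.7,"hand":10},
    {"dx":-5.67,"dy":-8.77,"dz":1.0,"wx":0.6,"wy":2.9,"wz":-4.7,"hand":10},
    {"dx":-5.67,"dy":-8.77,"dz":1.0,"wx":0.6,"wy":2.9,"wz":-4.7,"hand":10},
    {"dx":-5.67,"dy":-8.77,"dz":1.0,"wx":0.6,"wy":2.9,"wz":-4.7,"hand":10},
    {"dx":-5.67,"dy":-8.77,"dz":1.0,"wx":0.6,"wy":2.9,"wz":-4.7,"hand":10},
    {"dx":-5.67,"dy":-8.77,"dz":1.0,"wx":0.6,"wy":2.9,"wz":-4.7,"hand":10},
    {"dx":-5.67,"dy":-8.77,"dz":1.0,"wx":0.6,"wy":2.9,"wz":-4.7,"hand":10},
    {"dx":-5.67,"dy":-8.77,"dz":1.0,"wx":0.6,"wy":2.9,"wz":-4.7,"hand":10},
    {"dx":-5.67,"dy":-8.77,"dz":1.0,"wx":0.6,"wy":2.9,"wz":-4.7,"hand":10},
    {"dx":-5.67,"dy":-8.77,"dz":1.0,"wx":0.6,"wy":2.9,"wz":-4.7,"hand":10},
  ],
)

```text
clock: 9.15
eef_pos: [0.443, -0.2169, 0.1433]
tool_rot: [0.119, 0.984, 0.017, -0.13]
ft_force: [-0.4, -0.5, 0.2]
grip_width: 0.0181
grasp_force: 59.1
```

```bash
python3 - <<'E'
from bed import *
im=bot.camera('wrist'); cv2.imwrite('pics/w6.png',im[:,:,::-1])
print(tcpbed(),bot.get_obs()['clock']); go(-212,32,24); go(-212,32,16.3)
C=cam('wrist')
for p in [[-.26,.075,0],[-.26,-.075,0],[-.105,.032,0],[-.105,-.032,.006],[-.25,-.043,.006],[-.25,-.021,.006]]: print(p,proj(C,b2w(B,p)).round(0))
E
```

```text
(array([-213.2,   33.5,   63.1]), array([ 0.2,  0.3, -0.1])) 9.2
d [-0.024 -0.032  0.782] w [ 0.016 -0.002  0.032] rows> 0.8
d [-0.024 -0.032  0.936] w [ 0.016 -0.002  0.032] rows> 0.9
[-0.26, 0.075, 0] [[409. 182.]]
[-0.26, -0.075, 0] [[116. 181.]]
[-0.105, 0.032, 0] [[325. 433.]]
[-0.105, -0.032, 0.006] [[219. 440.]]
[-0.25, -0.043, 0.006] [[176. 203.]]
[-0.25, -0.021, 0.006] [[220. 203.]]
```

View pics/w6.png

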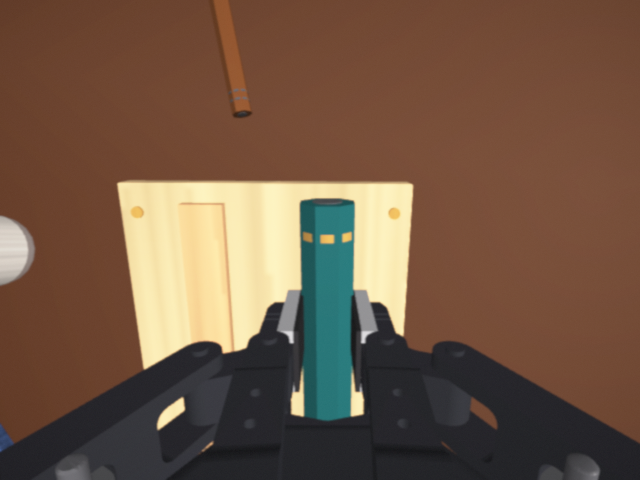

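The barrel stands over the left lane and the runner is at px (181–225, 203). The corners sit 3 px to the right of my prediction, so I take the bed 1 mm farther in +y. Next I'll lower and feel for the bed.

Request:
drive_tool(
  rows=[
    {"dx":0,"dy":-0.01,"dz":0.4,"wx":0,"wy":0,"wz":0.03,"hand":10},
    {"dx":0,"dy":-0.01,"dz":0.75,"wx":0,"wy":0,"wz":0.03,"hand":10},
    {"dx":0,"dy":-0.01,"dz":0.82,"wx":0,"wy":0,"wz":0.03,"hand":10},
    {"dx":0,"dy":-0.01,"dz":0.86,"wx":0,"wy":0,"wz":0.03,"hand":10},
    {"dx":0,"dy":-0.01,"dz":0.88,"wx":0,"wy":0,"wz":0.03,"hand":10},
    {"dx":0,"dy":-0.01,"dz":0.88,"wx":0,"wy":0,"wz":0.03,"hand":10},
  ],
)

```text
clock: 9.8
eef_pos: [0.4333, -0.2159, 0.1024]
tool_rot: [0.12, 0.984, 0.016, -0.128]
ft_force: [-0.5, -0.1, 0.4]
grip_width: 0.0181
grasp_force: 59.1
```

```bash
python3 -c "
from bed import *
print(tcpbed())"
```

```text
(array([-212.2,   32. ,   20.7]), array([-0.6, -0.2,  0.3]))
```

Request:
drive_tool(
  rows=[
    {"dx":0,"dy":0.02,"dz":0.02,"wx":0,"wy":0,"wz":0,"hand":10},
    {"dx":0,"dy":0.02,"dz":0.04,"wx":0,"wy":0,"wz":0,"hand":10},
    {"dx":0,"dy":0.02,"dz":0.06,"wx":0,"wy":0,"wz":0,"hand":10},
    {"dx":0,"dy":0.02,"dz":0.06,"wx":0,"wy":0,"wz":0,"hand":10},
  ],
)

```text
clock: 10.2
eef_pos: [0.433, -0.2149, 0.1006]
tool_rot: [0.12, 0.984, 0.016, -0.127]
ft_force: [0.1, 2.2, 8.2]
grip_width: 0.0181
grasp_force: 60.2
```

```bash
python3 -c "
from bed import *
print(tcpbed())"
```

```text
(array([-212.2,   32.9,   18.8]), array([-2.5,  2.2,  7.8]))
```

Request:
drive_tool(
  rows=[
    {"dx":0,"dy":0,"dz":-0.03,"wx":0,"wy":0,"wz":0,"hand":10},
    {"dx":-0.2,"dy":0,"dz":-0.03,"wx":0,"wy":0,"wz":0,"hand":10},
    {"dx":-0.35,"dy":0,"dz":-0.03,"wx":0,"wy":0,"wz":0,"hand":10},
    {"dx":-0.5,"dy":0,"dz":-0.03,"wx":0,"wy":0,"wz":0,"hand":10},
    {"dx":-0.6,"dy":0,"dz":-0.03,"wx":0,"wy":0,"wz":0,"hand":10},
    {"dx":-0.6,"dy":0,"dz":-0.03,"wx":0,"wy":0,"wz":0,"hand":10},
  ],
)

```text
clock: 10.8
eef_pos: [0.4614, -0.2222, 0.0928]
tool_rot: [0.12, 0.984, 0.016, -0.129]
ft_force: [-0.3, -0.4, 4.7]
grip_width: 0.0181
grasp_force: 59.8
```

```bash
python3 -c "
from bed import *
print(tcpbed())"
```

```text
(array([-181.9,   32.6,   18.8]), array([-1.4, -0.4,  4.5]))
```

Request:
drive_tool(
  rows=[
    {"dx":-0.2,"dy":0,"dz":-0.02,"wx":0,"wy":0,"wz":0,"hand":10},
    {"dx":-0.4,"dy":0,"dz":-0.02,"wx":0,"wy":0,"wz":0,"hand":10},
    {"dx":-0.6,"dy":0,"dz":-0.02,"wx":0,"wy":0,"wz":0,"hand":10},
    {"dx":-0.75,"dy":0,"dz":-0.02,"wx":0,"wy":0,"wz":0,"hand":10},
    {"dx":-0.78,"dy":0,"dz":-0.02,"wx":0,"wy":0,"wz":0,"hand":10},
    {"dx":-0.78,"dy":0,"dz":-0.02,"wx":0,"wy":0,"wz":0,"hand":10},
  ],
)

```text
clock: 11.4
eef_pos: [0.4977, -0.231, 0.083]
tool_rot: [0.12, 0.984, 0.016, -0.129]
ft_force: [0.4, 1.1, -0.8]
grip_width: 0.0181
grasp_force: 59.1
```

```bash
python3 -c "
from bed import *
print(tcpbed())"
```

```text
(array([-143.2,   32.8,   19. ]), array([ 0.4,  1.1, -0.7]))
```

Request:
drive_tool(
  rows=[
    {"dx":-0.04,"dy":0,"dz":0,"wx":0,"wy":0,"wz":0,"hand":10},
    {"dx":-0.08,"dy":0,"dz":0,"wx":0,"wy":0,"wz":0,"hand":10},
    {"dx":-0.08,"dy":0,"dz":0,"wx":0,"wy":0,"wz":0,"hand":10},
  ],
)

```text
clock: 11.7
eef_pos: [0.5013, -0.2319, 0.0825]
tool_rot: [0.12, 0.984, 0.016, -0.129]
ft_force: [-0.2, 0.0, -1.1]
grip_width: 0.0182
grasp_force: 59.1
```

Request:
drive_tool(
  rows=[
    {"dx":-0.04,"dy":0,"dz":0,"wx":0,"wy":0,"wz":0,"hand":10},
    {"dx":-0.06,"dy":0,"dz":0,"wx":0,"wy":0,"wz":0,"hand":10},
    {"dx":-0.06,"dy":0,"dz":0,"wx":0,"wy":0,"wz":0,"hand":10},
  ],
)

```text
clock: 12.0
eef_pos: [0.5041, -0.2326, 0.0817]
tool_rot: [0.12, 0.984, 0.016, -0.129]
ft_force: [-0.4, -0.4, -0.5]
grip_width: 0.0184
grasp_force: 59.1
```

Request:
drive_tool(
  rows=[
    {"dx":-0.03,"dy":0,"dz":0,"wx":0,"wy":0,"wz":0,"hand":10},
    {"dx":-0.06,"dy":0,"dz":0,"wx":0,"wy":0,"wz":0,"hand":10},
    {"dx":-0.06,"dy":0,"dz":0,"wx":0,"wy":0,"wz":0,"hand":10},
  ],
)

```text
clock: 12.3
eef_pos: [0.507, -0.2333, 0.0808]
tool_rot: [0.12, 0.984, 0.016, -0.129]
ft_force: [-0.4, 0.3, -1.1]
grip_width: 0.0183
grasp_force: 59.1
```

Request:
drive_tool(
  rows=[
    {"dx":-0.03,"dy":0,"dz":0,"wx":0,"wy":0,"wz":0,"hand":10},
    {"dx":-0.06,"dy":0,"dz":0,"wx":0,"wy":0,"wz":0,"hand":10},
    {"dx":-0.06,"dy":0,"dz":0,"wx":0,"wy":0,"wz":0,"hand":10},
  ],
)

```text
clock: 12.6
eef_pos: [0.5098, -0.234, 0.0801]
tool_rot: [0.12, 0.984, 0.016, -0.129]
ft_force: [0.4, -0.3, -1.1]
grip_width: 0.0179
grasp_force: 59.1
```

Request:
drive_tool(
  rows=[
    {"dx":-0.03,"dy":0,"dz":0,"wx":0,"wy":0,"wz":0,"hand":10},
    {"dx":-0.06,"dy":0,"dz":0,"wx":0,"wy":0,"wz":0,"hand":10},
    {"dx":-0.06,"dy":0,"dz":0,"wx":0,"wy":0,"wz":0,"hand":10},
  ],
)

```text
clock: 12.9
eef_pos: [0.5126, -0.2347, 0.0793]
tool_rot: [0.12, 0.984, 0.016, -0.129]
ft_force: [0.9, 0.1, 0.1]
grip_width: 0.0181
grasp_force: 59.1
```

Request:
drive_tool(
  rows=[
    {"dx":-0.03,"dy":0,"dz":0,"wx":0,"wy":0,"wz":0,"hand":10},
    {"dx":-0.06,"dy":0,"dz":0,"wx":0,"wy":0,"wz":0,"hand":10},
    {"dx":-0.06,"dy":0,"dz":0,"wx":0,"wy":0,"wz":0,"hand":10},
  ],
)

```text
clock: 13.2
eef_pos: [0.5154, -0.2354, 0.0785]
tool_rot: [0.12, 0.984, 0.016, -0.129]
ft_force: [-1.0, -0.1, -0.6]
grip_width: 0.0182
grasp_force: 59.1
```

Request:
drive_tool(
  rows=[
    {"dx":-0.03,"dy":0,"dz":0,"wx":0,"wy":0,"wz":0,"hand":10},
    {"dx":-0.06,"dy":0,"dz":0,"wx":0,"wy":0,"wz":0,"hand":10},
    {"dx":-0.06,"dy":0,"dz":0,"wx":0,"wy":0,"wz":0,"hand":10},
  ],
)

```text
clock: 13.5
eef_pos: [0.5183, -0.2361, 0.0778]
tool_rot: [0.12, 0.984, 0.016, -0.129]
ft_force: [0.5, -0.2, -0.9]
grip_width: 0.0183
grasp_force: 59.1
```

Request:
drive_tool(
  rows=[
    {"dx":-0.03,"dy":0,"dz":0,"wx":0,"wy":0,"wz":0,"hand":10},
    {"dx":-0.06,"dy":0,"dz":0,"wx":0,"wy":0,"wz":0,"hand":10},
    {"dx":-0.06,"dy":0,"dz":0,"wx":0,"wy":0,"wz":0,"hand":10},
  ],
)

```text
clock: 13.8
eef_pos: [0.521, -0.2368, 0.077]
tool_rot: [0.12, 0.984, 0.016, -0.129]
ft_force: [0.3, -0.2, -0.9]
grip_width: 0.0179
grasp_force: 59.1
```

Request:
drive_tool(
  rows=[
    {"dx":-0.03,"dy":0,"dz":0,"wx":0,"wy":0,"wz":0,"hand":10},
    {"dx":-0.06,"dy":0,"dz":0,"wx":0,"wy":0,"wz":0,"hand":10},
    {"dx":-0.06,"dy":0,"dz":0,"wx":0,"wy":0,"wz":0,"hand":10},
  ],
)

```text
clock: 14.1
eef_pos: [0.5224, -0.2371, 0.0763]
tool_rot: [0.12, 0.984, 0.016, -0.13]
ft_force: [-4.6, 1.1, 1.6]
grip_width: 0.0178
grasp_force: 59.3
```

Contact is felt: about 5 N and 1.2 mm of give. I'll ease back, settle it on the bed, release and rise.

Request:
drive_tool(
  rows=[
    {"dx":0.015,"dy":0,"dz":0.01,"wx":0,"wy":0,"wz":0,"hand":10},
    {"dx":0.015,"dy":0,"dz":0.01,"wx":0,"wy":0,"wz":0,"hand":10},
  ],
)

```text
clock: 14.3
eef_pos: [0.5224, -0.2371, 0.0763]
tool_rot: [0.12, 0.984, 0.016, -0.129]
ft_force: [-3.9, 2.1, 3.2]
grip_width: 0.0177
grasp_force: 59.4
```

```bash
python3 -c "
from bed import *
print(tcpbed())"
```

```text
(array([-116.9,   32.7,   19.1]), array([-4.9,  1.1,  2. ]))
```

Request:
drive_tool(
  rows=[
    {"dx":0,"dy":0,"dz":0,"wx":0,"wy":0,"wz":0,"hand":32},
    {"dx":0,"dy":0,"dz":0,"wx":0,"wy":0,"wz":0,"hand":32},
    {"dx":0,"dy":0,"dz":0,"wx":0,"wy":0,"wz":0,"hand":32},
    {"dx":0,"dy":0,"dz":-0.4,"wx":0,"wy":0,"wz":0,"hand":32},
    {"dx":0.3,"dy":0,"dz":-1.2,"wx":0,"wy":0,"wz":0,"hand":32},
    {"dx":0.8,"dy":0,"dz":-2,"wx":0,"wy":0,"wz":0,"hand":32},
    {"dx":0.8,"dy":0,"dz":-2,"wx":0,"wy":0,"wz":0,"hand":32},
  ],
)

```text
clock: 15.0
eef_pos: [0.5128, -0.2355, 0.1899]
tool_rot: [0.121, 0.985, 0.014, -0.123]
ft_force: [0.0, -0.3, -0.3]
grip_width: 0.0318
grasp_force: 0.0
```

```bash
python3 - <<'E'
from bed import *
print(tcpbed())
im=bot.camera('wrist'); cv2.imwrite('pics/w7.png',im[:,:,::-1])
C=cam('wrist'); B2=[B[0],B[1],B[2]+.002,B[3]]
for p in [[-.26,.075,0],[-.26,-.075,0],[-.105,.032,0],[-.165,.032,.020]]: print(p,proj(C,b2w(B2,p)).round(0))
h=np.radians(180-13.6); g=np.array([.4620,.2065])+.032*np.array([np.cos(h),np.sin(h)])
print(g); rel([*g,.10],quat(166.4)); rel([*g,.0445],quat(166.4))
E
```

```text
(array([-155.7,   32. ,  126.4]), array([ 0.2, -0.3, -0.3]))
[-0.26, 0.075, 0] [[398.  74.]]
[-0.26, -0.075, 0] [[154.  74.]]
[-0.105, 0.032, 0] [[328. 305.]]
[-0.165, 0.032, 0.02] [[328. 232.]]
[0.43089725 0.21402455]
d [3.201 8.327 2.609] w [ 1.000e-03 -2.875e+00 -7.100e-02] rows> 9.3
d [2.925 8.327 3.684] w [ 1.000e-03 -2.875e+00 -7.100e-02] rows> 9.6
```

View pics/w7.png

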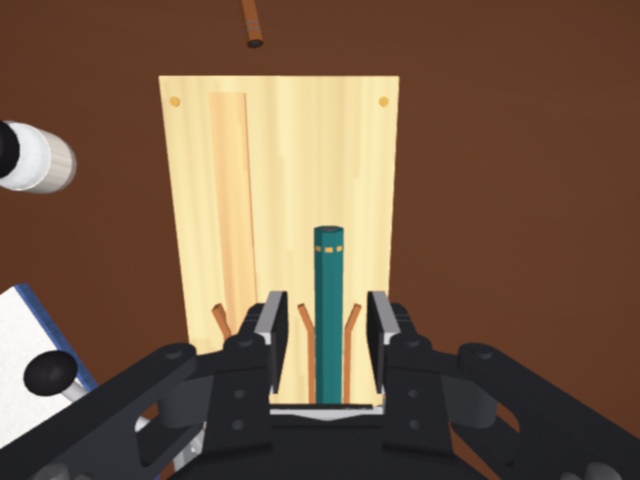

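The barrel lies straight in its lane between the strips, with its rear end at (328,230) and clear of the bed edges. Next I'll fetch the tube, gripping it 44 mm robot-side of its centre so the fingers stay above the guide strips.

```bash
python3 - <<'E'
from bed import *
h=np.radians(180-13.6); g=np.array([.4622,.2062])+.044*np.array([np.cos(h),np.sin(h)])
print(g); rel([*g,.14],quat(166.4)); rel([*g,.045],quat(166.4)); print(bot.get_obs()['eef_pos'])
E
```

```text
[0.41943372 0.21654625]
d [3.627 8.32  1.892] w [ 1.000e-03 -2.875e+00 -7.100e-02] rows> 9.3
d [3.155 8.321 3.733] w [ 1.000e-03 -2.875e+00 -7.100e-02] rows> 9.7
[ 0.51241485 -0.23515736  0.18691482]
```

Request:
drive_tool(
  rows=[
    {"dx":1,"dy":3,"dz":0,"wx":0,"wy":-1,"wz":0,"hand":32},
    {"dx":1,"dy":3,"dz":0,"wx":0,"wy":-1,"wz":0,"hand":32},
    {"dx":1,"dy":3,"dz":0,"wx":0,"wy":-1,"wz":0,"hand":32},
    {"dx":3.627,"dy":8.32,"dz":1.89,"wx":0,"wy":-2.875,"wz":-0.07,"hand":32},
    {"dx":3.627,"dy":8.32,"dz":1.89,"wx":0,"wy":-2.875,"wz":-0.07,"hand":32},
    {"dx":3.627,"dy":8.32,"dz":1.89,"wx":0,"wy":-2.875,"wz":-0.07,"hand":32},
    {"dx":3.627,"dy":8.32,"dz":1.89,"wx":0,"wy":-2.875,"wz":-0.07,"hand":32},
    {"dx":3.627,"dy":8.32,"dz":1.89,"wx":0,"wy":-2.875,"wz":-0.07,"hand":32},
    {"dx":3.627,"dy":8.32,"dz":1.89,"wx":0,"wy":-2.875,"wz":-0.07,"hand":32},
    {"dx":3.627,"dy":8.32,"dz":1.89,"wx":0,"wy":-2.875,"wz":-0.07,"hand":32},
    {"dx":3.627,"dy":8.32,"dz":1.89,"wx":0,"wy":-2.875,"wz":-0.07,"hand":32},
    {"dx":3.627,"dy":8.32,"dz":1.89,"wx":0,"wy":-2.875,"wz":-0.07,"hand":32},
    {"dx":3.627,"dy":8.32,"dz":1.89,"wx":0,"wy":-2.875,"wz":-0.07,"hand":32},
  ],
)

```text
clock: 16.35
eef_pos: [0.4172, 0.2168, 0.1383]
tool_rot: [0.119, 0.993, 0.001, -0.005]
ft_force: [-0.3, 0.3, 0.2]
grip_width: 0.0323
grasp_force: 0.0
```

```bash
sed 's/w4/w8/' parts.py > p8.py; python3 p8.py | grep -v barrel; python3 - <<'E'
from bed import *
rel([.4194,.2165,.045],quat(166.4)); print(bot.get_obs()['eef_pos'])
E
```

```text
16.35 [0.41716759 0.21681043 0.13832136] 0.013566013274736909 [ 0.48  0.26 -0.25  1.06  0.01  0.71]
tube 0.6 [326. 316.  18. 167.] c [0.4633 0.2059] L 0.1251 W 0.0146 head -13.6 [172. 176. 175.]
d [-0.055  0.003  1.873] w [ 0.02  -0.102 -0.025] rows> 1.9
[0.41745892 0.21664339 0.13868077]
```

Request:
drive_tool(
  rows=[
    {"dx":-0.05,"dy":0,"dz":0.8,"wx":0,"wy":-0.1,"wz":0,"hand":32},
    {"dx":-0.05,"dy":0,"dz":1.4,"wx":0,"wy":-0.1,"wz":0,"hand":32},
    {"dx":-0.05,"dy":0,"dz":1.7,"wx":0,"wy":-0.1,"wz":0,"hand":32},
    {"dx":-0.05,"dy":0,"dz":1.87,"wx":0,"wy":-0.1,"wz":0,"hand":32},
    {"dx":-0.05,"dy":0,"dz":1.87,"wx":0,"wy":-0.1,"wz":0,"hand":32},
    {"dx":-0.05,"dy":0,"dz":1.87,"wx":0,"wy":-0.1,"wz":0,"hand":5},
    {"dx":-0.05,"dy":0,"dz":1.87,"wx":0,"wy":-0.1,"wz":0,"hand":5},
    {"dx":-0.05,"dy":0,"dz":1.87,"wx":0,"wy":-0.1,"wz":0,"hand":5},
    {"dx":-0.05,"dy":0,"dz":1.87,"wx":0,"wy":-0.1,"wz":0,"hand":5},
    {"dx":-0.05,"dy":0,"dz":1.87,"wx":0,"wy":-0.1,"wz":0,"hand":5},
  ],
)

```text
clock: 17.5
eef_pos: [0.4196, 0.2178, 0.0462]
tool_rot: [0.118, 0.993, 0.001, 0.001]
ft_force: [-1.0, -0.7, 5.9]
grip_width: 0.0115
grasp_force: 59.3
```

Request:
drive_tool(
  rows=[
    {"dx":0,"dy":0,"dz":-0.2,"wx":0,"wy":0,"wz":0,"hand":5},
    {"dx":0,"dy":0,"dz":-1,"wx":0,"wy":0,"wz":0,"hand":5},
    {"dx":0,"dy":0,"dz":-2,"wx":0,"wy":0,"wz":0,"hand":5},
    {"dx":0,"dy":0,"dz":-2.8,"wx":0,"wy":0,"wz":0,"hand":5},
    {"dx":0,"dy":0,"dz":-2.8,"wx":0,"wy":0,"wz":0,"hand":5},
  ],
)

```text
clock: 18.0
eef_pos: [0.4219, 0.2191, 0.1916]
tool_rot: [0.118, 0.993, 0.004, 0.005]
ft_force: [-0.1, -0.5, -0.8]
grip_width: 0.0119
grasp_force: 58.7
```

```bash
sed 's/w4/w9/' parts.py > p9.py; python3 p9.py; python3 - <<'E'
from bed import *
# bed frame corrected: +2mm z
go(-216,-31,60); print(bot.get_obs()['eef_pos'])
E
```

```text
18.0 [0.42193562 0.21909756 0.19163975] 0.10514154419998115 [ 0.48  0.21 -0.17  1.18  0.    0.72]
barrel 0.54 [324. 344.  36. 148.] c [0.5227 0.1953] L 0.1396 W 0.0286 head -13.6 [182. 187. 187.]
barrel 0.37 [548. 329. 132. 130.] c [0.5511 0.3772] L 0.1349 W 0.1125 head 3.9 [160. 121.  60.]
tube 0.68 [325. 345.  35. 148.] c [0.525  0.1948] L 0.1421 W 0.0289 head -13.7 [181. 186. 186.]
d [-2.458 -9.605  0.853] w [0.008 2.988 0.051] rows> 10.0
[0.4179688  0.21700203 0.18480972]
```

The tube is held (11.9 mm opening with the same pad give as before). I'll carry it to above the right lane.

Request:
drive_tool(
  rows=[
    {"dx":-1,"dy":-4,"dz":0,"wx":0,"wy":1.5,"wz":0,"hand":5},
    {"dx":-1,"dy":-4,"dz":0,"wx":0,"wy":1.5,"wz":0,"hand":5},
    {"dx":-1,"dy":-4,"dz":0,"wx":0,"wy":1.5,"wz":0,"hand":5},
    {"dx":-1,"dy":-4,"dz":0,"wx":0,"wy":1.5,"wz":0,"hand":5},
    {"dx":-2.46,"dy":-9.6,"dz":0.85,"wx":0,"wy":3,"wz":0.05,"hand":5},
    {"dx":-2.46,"dy":-9.6,"dz":0.85,"wx":0,"wy":3,"wz":0.05,"hand":5},
    {"dx":-2.46,"dy":-9.6,"dz":0.85,"wx":0,"wy":3,"wz":0.05,"hand":5},
    {"dx":-2.46,"dy":-9.6,"dz":0.85,"wx":0,"wy":3,"wz":0.05,"hand":5},
    {"dx":-2.46,"dy":-9.6,"dz":0.85,"wx":0,"wy":3,"wz":0.05,"hand":5},
    {"dx":-2.46,"dy":-9.6,"dz":0.85,"wx":0,"wy":3,"wz":0.05,"hand":5},
    {"dx":-2.46,"dy":-9.6,"dz":0.85,"wx":0,"wy":3,"wz":0.05,"hand":5},
    {"dx":-2.46,"dy":-9.6,"dz":0.85,"wx":0,"wy":3,"wz":0.05,"hand":5},
    {"dx":-2.46,"dy":-9.6,"dz":0.85,"wx":0,"wy":3,"wz":0.05,"hand":5},
    {"dx":-2.46,"dy":-9.6,"dz":0.85,"wx":0,"wy":3,"wz":0.05,"hand":5},
  ],
)

```text
clock: 19.55
eef_pos: [0.4251, -0.2767, 0.1415]
tool_rot: [0.118, 0.984, 0.017, -0.13]
ft_force: [-0.2, -0.4, -0.9]
grip_width: 0.0118
grasp_force: 58.8
```

```bash
python3 - <<'E'
from bed import *
print(tcpbed()); go(-214,-31.2,28)
E
```

```text
(array([-215.9,  -29. ,   60.1]), array([ 0.1, -0.4, -0.9]))
d [-0.04  -0.044  0.642] w [ 0.013 -0.02   0.025] rows> 0.6
```

Request:
drive_tool(
  rows=[
    {"dx":0,"dy":-0.01,"dz":0.4,"wx":0,"wy":0,"wz":0,"hand":5},
    {"dx":0,"dy":-0.01,"dz":0.6,"wx":0,"wy":0,"wz":0,"hand":5},
    {"dx":0,"dy":-0.01,"dz":0.66,"wx":0,"wy":0,"wz":0,"hand":5},
    {"dx":0,"dy":-0.01,"dz":0.66,"wx":0,"wy":0,"wz":0,"hand":5},
  ],
)

```text
clock: 19.95
eef_pos: [0.4166, -0.2759, 0.1097]
tool_rot: [0.119, 0.984, 0.016, -0.13]
ft_force: [0.9, 0.5, 0.1]
grip_width: 0.0113
grasp_force: 58.8
```

```bash
python3 - <<'E'
from bed import *
print(tcpbed()); go(-214,-31.2,24)
E
```

```text
(array([-215.9,  -30.2,   27.3]), array([0.7, 0.7, 0.3]))
d [-0.038 -0.019  0.065] w [ 0.012 -0.018  0.013] rows> 0.1
```

Request:
drive_tool(
  rows=[
    {"dx":0,"dy":-0.02,"dz":0.02,"wx":0,"wy":0,"wz":0,"hand":5},
    {"dx":0,"dy":-0.02,"dz":0.04,"wx":0,"wy":0,"wz":0,"hand":5},
    {"dx":0,"dy":-0.02,"dz":0.06,"wx":0,"wy":0,"wz":0,"hand":5},
    {"dx":0,"dy":-0.02,"dz":0.06,"wx":0,"wy":0,"wz":0,"hand":5},
  ],
)

```text
clock: 20.35
eef_pos: [0.416, -0.2776, 0.1072]
tool_rot: [0.12, 0.984, 0.016, -0.129]
ft_force: [0.7, 0.0, 0.8]
grip_width: 0.0119
grasp_force: 58.8
```

```bash
python3 - <<'E'
from bed import *
print(tcpbed())
E
```

```text
(array([-215.3,  -32.1,   24.7]), array([0.4, 0.2, 0.9]))
```

Request:
drive_tool(
  rows=[
    {"dx":-0.1,"dy":0.01,"dz":0,"wx":0,"wy":0,"wz":0,"hand":5},
    {"dx":-0.25,"dy":0.01,"dz":0,"wx":0,"wy":0,"wz":0,"hand":5},
    {"dx":-0.4,"dy":0.01,"dz":0,"wx":0,"wy":0,"wz":0,"hand":5},
    {"dx":-0.55,"dy":0.01,"dz":0,"wx":0,"wy":0,"wz":0,"hand":5},
    {"dx":-0.7,"dy":0.01,"dz":0,"wx":0,"wy":0,"wz":0,"hand":5},
    {"dx":-0.75,"dy":0.01,"dz":0,"wx":0,"wy":0,"wz":0,"hand":5},
    {"dx":-0.75,"dy":0.01,"dz":0,"wx":0,"wy":0,"wz":0,"hand":5},
  ],
)

```text
clock: 21.05
eef_pos: [0.452, -0.2859, 0.0973]
tool_rot: [0.119, 0.984, 0.016, -0.129]
ft_force: [0.5, 0.1, 4.0]
grip_width: 0.0117
grasp_force: 59.2
```

```bash
python3 - <<'E'
from bed import *
print(tcpbed())
E
```

```text
(array([-177.1,  -31.5,   24.7]), array([-0.6,  0.2,  4. ]))
```

Request:
drive_tool(
  rows=[
    {"dx":-0.15,"dy":0,"dz":-0.01,"wx":0,"wy":0,"wz":0,"hand":5},
    {"dx":-0.3,"dy":0,"dz":-0.01,"wx":0,"wy":0,"wz":0,"hand":5},
    {"dx":-0.5,"dy":0,"dz":-0.01,"wx":0,"wy":0,"wz":0,"hand":5},
    {"dx":-0.7,"dy":0,"dz":-0.01,"wx":0,"wy":0,"wz":0,"hand":5},
    {"dx":-0.76,"dy":0,"dz":-0.01,"wx":0,"wy":0,"wz":0,"hand":5},
    {"dx":-0.76,"dy":0,"dz":-0.01,"wx":0,"wy":0,"wz":0,"hand":5},
  ],
)

```text
clock: 21.65
eef_pos: [0.4879, -0.2946, 0.0874]
tool_rot: [0.119, 0.984, 0.016, -0.129]
ft_force: [-0.0, -0.3, 0.8]
grip_width: 0.0116
grasp_force: 58.9
```

Request:
drive_tool(
  rows=[
    {"dx":-0.04,"dy":0,"dz":0,"wx":0,"wy":0,"wz":0,"hand":5},
    {"dx":-0.08,"dy":0,"dz":0,"wx":0,"wy":0,"wz":0,"hand":5},
    {"dx":-0.12,"dy":0,"dz":0,"wx":0,"wy":0,"wz":0,"hand":5},
    {"dx":-0.12,"dy":0,"dz":0,"wx":0,"wy":0,"wz":0,"hand":5},
  ],
)

```text
clock: 22.05
eef_pos: [0.4926, -0.2958, 0.0861]
tool_rot: [0.119, 0.984, 0.016, -0.13]
ft_force: [-0.2, 0.2, -0.1]
grip_width: 0.0118
grasp_force: 58.8
```

```bash
python3 - <<'E'
from bed import *
print(tcpbed())
E
```

```text
(array([-133.8,  -31.4,   24.8]), array([-0.2,  0.1, -0.1]))
```

Request:
drive_tool(
  rows=[
    {"dx":-0.06,"dy":0,"dz":0,"wx":0,"wy":0,"wz":0,"hand":5},
    {"dx":-0.12,"dy":0,"dz":0,"wx":0,"wy":0,"wz":0,"hand":5},
    {"dx":-0.18,"dy":0,"dz":0.01,"wx":0,"wy":0,"wz":0,"hand":5},
    {"dx":-0.18,"dy":0,"dz":0.01,"wx":0,"wy":0,"wz":0,"hand":5},
  ],
)

```text
clock: 22.45
eef_pos: [0.5011, -0.298, 0.0837]
tool_rot: [0.119, 0.984, 0.016, -0.13]
ft_force: [-0.3, -0.3, 2.6]
grip_width: 0.0115
grasp_force: 59.1
```

Request:
drive_tool(
  rows=[
    {"dx":0,"dy":0,"dz":0,"wx":0,"wy":0,"wz":0,"hand":24},
    {"dx":0,"dy":0,"dz":0,"wx":0,"wy":0,"wz":0,"hand":24},
    {"dx":0,"dy":0,"dz":0,"wx":0,"wy":0,"wz":0,"hand":24},
    {"dx":0,"dy":0,"dz":-0.3,"wx":0,"wy":0,"wz":0,"hand":24},
    {"dx":0.4,"dy":0,"dz":-0.9,"wx":0,"wy":0,"wz":0,"hand":10},
    {"dx":1.2,"dy":0,"dz":-0.9,"wx":0,"wy":0,"wz":0,"hand":0},
    {"dx":1.2,"dy":0,"dz":-0.9,"wx":0,"wy":0,"wz":0,"hand":0},
    {"dx":1.2,"dy":0,"dz":-0.9,"wx":0,"wy":0,"wz":0,"hand":0},
  ],
)

```text
clock: 23.25
eef_pos: [0.4554, -0.2868, 0.143]
tool_rot: [0.12, 0.984, 0.016, -0.129]
ft_force: [0.4, 0.5, -0.1]
grip_width: 0.0003
grasp_force: 0.0
```

```bash
python3 - <<'E'
from bed import *
o=bot.get_obs(); print(tcpbed(),o['grip_width'],o['clock'])
im=bot.camera('wrist'); cv2.imwrite('pics/w10.png',im[:,:,::-1])
C=cam('wrist')
d=bot.outline_of('wrist','tube')
M,t=bedT(B)
for n,z in [('tube',22.5),('barrel',22.5)]:
  for d in bot.outline_of('wrist',n)[:2]:
    ys,xs=np.nonzero(d['region']); k=ys<=ys.min()+2
    oo,dd=ray(C,xs[k].mean(),ys[k].mean()); a=M.T@(oo-t); e=M.T@dd; print(n,d['score'],np.round(d['extent']),((a+e*(z/1e3-a[2])/e[2])*1e3).round(1),im[ys,xs].mean(0).round())
E
```

```text
(array([-185.5,  -31.5,   69.8]), array([ 0.2,  0.6, -0.1])) 0.0002557332935656008 23.25
tube 0.73 [322.  39.  33.  78.] [-307.9  -37.8   22.5] [110.  67.  40.]
tube 0.71 [326. 407.  12.  24.] [-116.6  -32.4   22.5] [224. 226. 225.]
barrel 0.86 [447. 361.  44. 116.] [-171.9   26.4   22.5] [53. 94. 89.]
```

Both bars are in their lanes. Now I'll push the tube home from behind with closed fingertips, which also rules out the fingers having met the guide strips.

Request:
drive_tool(
  rows=[
    {"dx":0,"dy":0,"dz":0.6,"wx":0,"wy":0,"wz":0,"hand":0},
    {"dx":0,"dy":0,"dz":0.8,"wx":0,"wy":0,"wz":0,"hand":0},
    {"dx":-0.2,"dy":0,"dz":0.82,"wx":0,"wy":0,"wz":0,"hand":0},
    {"dx":-0.4,"dy":0,"dz":0.82,"wx":0,"wy":0,"wz":0,"hand":0},
    {"dx":-0.55,"dy":0,"dz":0.82,"wx":0,"wy":0,"wz":0,"hand":0},
    {"dx":-0.55,"dy":0,"dz":0.82,"wx":0,"wy":0,"wz":0,"hand":0},
  ],
)

```text
clock: 24.05
eef_pos: [0.4733, -0.2911, 0.0959]
tool_rot: [0.119, 0.984, 0.016, -0.129]
ft_force: [-0.4, -0.3, -0.1]
grip_width: 0.0002
grasp_force: 0.0
```

Request:
drive_tool(
  rows=[
    {"dx":-0.05,"dy":0,"dz":0,"wx":0,"wy":0,"wz":0,"hand":0},
    {"dx":-0.1,"dy":0,"dz":0,"wx":0,"wy":0,"wz":0,"hand":0},
    {"dx":-0.15,"dy":0,"dz":0,"wx":0,"wy":0,"wz":0,"hand":0},
    {"dx":-0.15,"dy":0,"dz":0,"wx":0,"wy":0,"wz":0,"hand":0},
  ],
)

```text
clock: 24.45
eef_pos: [0.4785, -0.2923, 0.0939]
tool_rot: [0.119, 0.984, 0.016, -0.13]
ft_force: [-0.5, -0.5, -0.4]
grip_width: 0.0001
grasp_force: 0.0
```

```bash
python3 - <<'E'
from bed import *
print(tcpbed())
E
```

```text
(array([-149.9,  -31.4,   28.6]), array([-0.3, -0.6, -0.4]))
```

Request:
drive_tool(
  rows=[
    {"dx":-0.03,"dy":0,"dz":0,"wx":0,"wy":0,"wz":0,"hand":0},
    {"dx":-0.06,"dy":0,"dz":0,"wx":0,"wy":0,"wz":0,"hand":0},
    {"dx":-0.06,"dy":0,"dz":0,"wx":0,"wy":0,"wz":0,"hand":0},
  ],
)

```text
clock: 24.75
eef_pos: [0.4813, -0.293, 0.0931]
tool_rot: [0.119, 0.984, 0.016, -0.13]
ft_force: [-0.1, -0.3, -0.5]
grip_width: 0.0003
grasp_force: 0.0
```

Request:
drive_tool(
  rows=[
    {"dx":-0.03,"dy":0,"dz":0,"wx":0,"wy":0,"wz":0,"hand":0},
    {"dx":-0.05,"dy":0,"dz":0,"wx":0,"wy":0,"wz":0,"hand":0},
    {"dx":-0.05,"dy":0,"dz":0,"wx":0,"wy":0,"wz":0,"hand":0},
  ],
)

```text
clock: 25.05
eef_pos: [0.483, -0.2934, 0.0925]
tool_rot: [0.119, 0.984, 0.016, -0.13]
ft_force: [-2.1, 1.4, 2.1]
grip_width: 0.0002
grasp_force: 1.3
```

Request:
drive_tool(
  rows=[
    {"dx":-0.03,"dy":0,"dz":0,"wx":0,"wy":0,"wz":0,"hand":0},
    {"dx":-0.03,"dy":0,"dz":0,"wx":0,"wy":0,"wz":0,"hand":0},
  ],
)

```text
clock: 25.25
eef_pos: [0.4838, -0.2936, 0.0923]
tool_rot: [0.119, 0.984, 0.016, -0.131]
ft_force: [-5.1, 1.7, 4.0]
grip_width: 0.0002
grasp_force: 3.1
```

```bash
python3 - <<'E'
from bed import *
print(tcpbed())
E
```

```text
(array([-144.2,  -31.4,   28.3]), array([-6.2,  0.4,  2.4]))
```

The stiffness is 4 N/mm, so that is the stop and not friction. I'll back off slowly and check the barrel the same way. If it is home, contact comes at TCP x ≈ −176.

Request:
drive_tool(
  rows=[
    {"dx":0.02,"dy":0,"dz":0,"wx":0,"wy":0,"wz":0,"hand":0},
    {"dx":0.05,"dy":0,"dz":0,"wx":0,"wy":0,"wz":0,"hand":0},
    {"dx":0.2,"dy":0,"dz":0,"wx":0,"wy":0,"wz":0,"hand":0},
    {"dx":0.7,"dy":0,"dz":-0.5,"wx":0,"wy":0,"wz":0,"hand":0},
    {"dx":1.1,"dy":0.6,"dz":-0.5,"wx":0,"wy":0,"wz":0,"hand":0},
    {"dx":1.1,"dy":1.28,"dz":-0.5,"wx":0,"wy":0,"wz":0,"hand":0},
    {"dx":1.1,"dy":1.28,"dz":-0.2,"wx":0,"wy":0,"wz":0,"hand":0},
    {"dx":1.1,"dy":1.28,"dz":0.1,"wx":0,"wy":0,"wz":0,"hand":0},
    {"dx":0.9,"dy":1.28,"dz":0.1,"wx":0,"wy":0,"wz":0,"hand":0},
    {"dx":0.8,"dy":1.28,"dz":0.1,"wx":0,"wy":0,"wz":0,"hand":0},
    {"dx":0.8,"dy":1.28,"dz":0.1,"wx":0,"wy":0,"wz":0,"hand":0},
  ],
)

```text
clock: 26.35
eef_pos: [0.4631, -0.2229, 0.0979]
tool_rot: [0.12, 0.984, 0.016, -0.129]
ft_force: [-0.3, 0.2, -0.6]
grip_width: -0.0001
grasp_force: 0.0
```

```bash
python3 - <<'E'
from bed import *
print(tcpbed())
E
```

```text
(array([-181.4,   32.3,   24.2]), array([-0.2,  0.1, -0.6]))
```

Request:
drive_tool(
  rows=[
    {"dx":-0.04,"dy":0,"dz":0,"wx":0,"wy":0,"wz":0,"hand":0},
    {"dx":-0.08,"dy":0,"dz":0,"wx":0,"wy":0,"wz":0,"hand":0},
    {"dx":-0.08,"dy":0,"dz":0,"wx":0,"wy":0,"wz":0,"hand":0},
  ],
)

```text
clock: 26.65
eef_pos: [0.4656, -0.2234, 0.0967]
tool_rot: [0.12, 0.984, 0.016, -0.129]
ft_force: [-0.5, 0.4, -0.7]
grip_width: 0.0001
grasp_force: 0.0
```

Request:
drive_tool(
  rows=[
    {"dx":-0.03,"dy":0,"dz":0,"wx":0,"wy":0,"wz":0,"hand":0},
    {"dx":-0.05,"dy":0,"dz":0,"wx":0,"wy":0,"wz":0,"hand":0},
    {"dx":-0.05,"dy":0,"dz":0,"wx":0,"wy":0,"wz":0,"hand":0},
  ],
)

```text
clock: 26.95
eef_pos: [0.4676, -0.2238, 0.096]
tool_rot: [0.119, 0.984, 0.016, -0.13]
ft_force: [-0.2, -0.6, -0.5]
grip_width: -0.0
grasp_force: 0.0
```

```bash
python3 - <<'E'
from bed import *
print(tcpbed())
E
```

```text
(array([-176.5,   32.6,   23.5]), array([ 0.1, -0.6, -0.4]))
```

Request:
drive_tool(
  rows=[
    {"dx":-0.03,"dy":0,"dz":0,"wx":0,"wy":0,"wz":0,"hand":0},
    {"dx":-0.05,"dy":0,"dz":0,"wx":0,"wy":0,"wz":0,"hand":0},
    {"dx":-0.05,"dy":0,"dz":0,"wx":0,"wy":0,"wz":0,"hand":0},
  ],
)

```text
clock: 27.25
eef_pos: [0.4691, -0.2241, 0.0955]
tool_rot: [0.119, 0.984, 0.016, -0.131]
ft_force: [-2.5, 0.4, 3.5]
grip_width: -0.0003
grasp_force: 2.0
```

```bash
python3 - <<'E'
from bed import *
print(tcpbed())
E
```

```text
(array([-174.9,   32.6,   23.5]), array([-3.3, -0.2,  2.7]))
```

The barrel's contact comes at −175.7 against −175.8 predicted from the tube, so both are home and flush. Now the lever.

```bash
python3 - <<'E'
from bed import *
go(-101,-117.3,130); go(-101,-117.3,110)
E
```

```text
d [-1.472 -2.996 -2.136] w [ 0.012 -0.026  0.001] rows> 4.0
d [-1.473 -2.997 -1.736] w [ 0.012 -0.026  0.001] rows> 3.8
```

Request:
drive_tool(
  rows=[
    {"dx":0.02,"dy":0,"dz":0,"wx":0,"wy":0,"wz":0,"hand":0},
    {"dx":0.05,"dy":0,"dz":0,"wx":0,"wy":0,"wz":0,"hand":0},
    {"dx":0.25,"dy":0,"dz":0,"wx":0,"wy":0,"wz":0,"hand":0},
    {"dx":0.4,"dy":0,"dz":-0.8,"wx":0,"wy":0,"wz":0,"hand":0},
    {"dx":0.4,"dy":0,"dz":-1.6,"wx":0,"wy":0,"wz":0,"hand":0},
    {"dx":0.2,"dy":-0.8,"dz":-2.3,"wx":0,"wy":0,"wz":0,"hand":0},
    {"dx":-0.3,"dy":-1.6,"dz":-2.3,"wx":0,"wy":0,"wz":0,"hand":0},
    {"dx":-0.9,"dy":-2.4,"dz":-2.3,"wx":0,"wy":0,"wz":0,"hand":0},
    {"dx":-1.47,"dy":-3,"dz":-2.3,"wx":0,"wy":0,"wz":0,"hand":0},
    {"dx":-1.47,"dy":-3,"dz":-2.2,"wx":0,"wy":0,"wz":0,"hand":0},
    {"dx":-1.47,"dy":-3,"dz":-2.2,"wx":0,"wy":0,"wz":0,"hand":0},
    {"dx":-1.47,"dy":-3,"dz":-2.2,"wx":0,"wy":0,"wz":0,"hand":0},
  ],
)

```text
clock: 28.45
eef_pos: [0.53, -0.3928, 0.1829]
tool_rot: [0.119, 0.984, 0.017, -0.13]
ft_force: [0.7, 1.6, 0.2]
grip_width: 0.0
grasp_force: 0.0
```

```bash
python3 - <<'E'
from bed import *
o=bot.get_obs(); print(tcpbed(),o['clock'])
im=bot.camera('wrist'); cv2.imwrite('pics/w11.png',im[:,:,::-1])
t=bot.camera('top'); s=bot.camera('scene')
a=cv2.resize(im[240:480,120:520],(500,300)); b=cv2.resize(t[170:270,380:500],(300,250),interpolation=cv2.INTER_CUBIC)
c=np.zeros((560,800,3),np.uint8); c[:300,:500]=a; c[:250,500:]=b; d=cv2.resize(s[190:330,130:270],(300,300),interpolation=cv2.INTER_CUBIC); c[255:555,500:]=d; c[300:540,:320]=im[::2,::2]
cv2.imwrite('pics/comb.png',c[:,:,::-1])
C=cam('wrist'); B2=[B[0],B[1],B[2]+.0026,B[3]]; print(proj(C,b2w(B2,[-.1014,-.118+.0007,.080])))
E
```

```text
(array([-101.4, -116.7,  133.6]), array([0.3, 1.7, 0.3])) 28.45
[[326.55100191 273.06536557]]
```

View pics/comb.png

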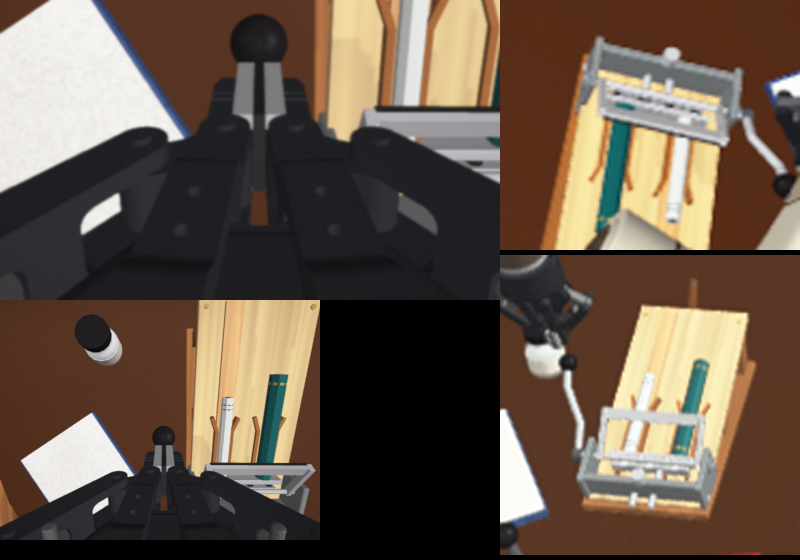

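Both bars lie in their lanes under the raised foot. The knob is at wrist px (326,272), as predicted and right under the fingertips. Now I'll press along its arc.

Request:
drive_tool(
  rows=[
    {"dx":0,"dy":0,"dz":0.2,"wx":0,"wy":0,"wz":0,"hand":0},
    {"dx":0,"dy":0,"dz":0.4,"wx":0,"wy":0,"wz":0,"hand":0},
    {"dx":0.02,"dy":0,"dz":0.5,"wx":0,"wy":0,"wz":0,"hand":0},
    {"dx":0.06,"dy":0,"dz":0.6,"wx":0,"wy":0,"wz":0,"hand":0},
    {"dx":0.1,"dy":0,"dz":0.7,"wx":0,"wy":0,"wz":0,"hand":0},
    {"dx":0.14,"dy":0,"dz":0.8,"wx":0,"wy":0,"wz":0,"hand":0},
    {"dx":0.17,"dy":0,"dz":0.9,"wx":0,"wy":0,"wz":0,"hand":0},
    {"dx":0.2,"dy":0,"dz":1.0,"wx":0,"wy":0,"wz":0,"hand":0},
    {"dx":0.22,"dy":0,"dz":1.1,"wx":0,"wy":0,"wz":0,"hand":0},
    {"dx":0.24,"dy":0,"dz":1.2,"wx":0,"wy":0,"wz":0,"hand":0},
    {"dx":0.26,"dy":0,"dz":1.3,"wx":0,"wy":0,"wz":0,"hand":0},
    {"dx":0.27,"dy":0,"dz":1.4,"wx":0,"wy":0,"wz":0,"hand":0},
    {"dx":0.27,"dy":0,"dz":1.4,"wx":0,"wy":0,"wz":0,"hand":0},
  ],
)

```text
clock: 29.9
eef_pos: [0.4999, -0.3861, 0.1171]
tool_rot: [0.12, 0.984, 0.017, -0.13]
ft_force: [-1.1, -0.4, 0.9]
grip_width: 0.0002
grasp_force: 0.0
```

```bash
python3 - <<'E'
from bed import *
print(tcpbed())
E
```

```text
(array([-114.1, -117.4,   62.1]), array([-1.2, -0.6,  0.6]))
```

Request:
drive_tool(
  rows=[
    {"dx":0,"dy":0,"dz":0.05,"wx":0,"wy":0,"wz":0,"hand":0},
    {"dx":0,"dy":0,"dz":0.1,"wx":0,"wy":0,"wz":0,"hand":0},
    {"dx":0,"dy":0,"dz":0.1,"wx":0,"wy":0,"wz":0,"hand":0},
  ],
)

```text
clock: 30.2
eef_pos: [0.499, -0.386, 0.113]
tool_rot: [0.119, 0.984, 0.016, -0.13]
ft_force: [-0.4, 0.2, 1.8]
grip_width: -0.0001
grasp_force: 0.0
```

Request:
drive_tool(
  rows=[
    {"dx":0,"dy":0,"dz":0.03,"wx":0,"wy":0,"wz":0,"hand":0},
    {"dx":0,"dy":0,"dz":0.06,"wx":0,"wy":0,"wz":0,"hand":0},
    {"dx":0,"dy":0,"dz":0.06,"wx":0,"wy":0,"wz":0,"hand":0},
  ],
)

```text
clock: 30.5
eef_pos: [0.4982, -0.3857, 0.1103]
tool_rot: [0.119, 0.984, 0.016, -0.13]
ft_force: [0.0, 0.2, 0.4]
grip_width: 0.0001
grasp_force: 0.3
```

Request:
drive_tool(
  rows=[
    {"dx":0,"dy":0,"dz":0.03,"wx":0,"wy":0,"wz":0,"hand":0},
    {"dx":0,"dy":0,"dz":0.05,"wx":0,"wy":0,"wz":0,"hand":0},
    {"dx":0,"dy":0,"dz":0.05,"wx":0,"wy":0,"wz":0,"hand":0},
  ],
)

```text
clock: 30.8
eef_pos: [0.4976, -0.3856, 0.1079]
tool_rot: [0.119, 0.984, 0.016, -0.13]
ft_force: [-0.4, 0.2, 1.2]
grip_width: -0.0004
grasp_force: 0.3
```

```bash
python3 - <<'E'
from bed import *
print(tcpbed())
E
```

```text
(array([-114.1, -117.4,   52.6]), array([-0.7,  0.1,  1. ]))
```

Request:
drive_tool(
  rows=[
    {"dx":0,"dy":0,"dz":0.03,"wx":0,"wy":0,"wz":0,"hand":0},
    {"dx":0,"dy":0,"dz":0.05,"wx":0,"wy":0,"wz":0,"hand":0},
    {"dx":0,"dy":0,"dz":0.05,"wx":0,"wy":0,"wz":0,"hand":0},
  ],
)

```text
clock: 31.1
eef_pos: [0.4974, -0.3856, 0.1071]
tool_rot: [0.119, 0.984, 0.016, -0.129]
ft_force: [-0.2, 1.2, 5.7]
grip_width: 0.0002
grasp_force: 3.0
```

Request:
drive_tool(
  rows=[
    {"dx":0,"dy":0,"dz":0.05,"wx":0,"wy":0,"wz":0,"hand":0},
    {"dx":0,"dy":0,"dz":0.05,"wx":0,"wy":0,"wz":0,"hand":0},
    {"dx":0,"dy":0,"dz":0.05,"wx":0,"wy":0,"wz":0,"hand":0},
  ],
)

```text
clock: 31.4
eef_pos: [0.4973, -0.3857, 0.1067]
tool_rot: [0.119, 0.984, 0.015, -0.128]
ft_force: [-0.4, 2.5, 13.7]
grip_width: 0.0002
grasp_force: 6.4
```

```bash
python3 - <<'E'
from bed import *
print(tcpbed())
E
```

```text
(array([-114. , -117.5,   51.4]), array([-4.5,  2.4, 13. ]))
```

The lever is firm at its stop: 13 N, with the height matching the lowered knob. I'll lift straight off and check.

Request:
drive_tool(
  rows=[
    {"dx":0,"dy":0,"dz":-0.1,"wx":0,"wy":0,"wz":0,"hand":0},
    {"dx":0,"dy":0,"dz":-0.5,"wx":0,"wy":0,"wz":0,"hand":0},
    {"dx":0,"dy":0,"dz":-1.3,"wx":0,"wy":0,"wz":0,"hand":0},
    {"dx":0.5,"dy":0,"dz":-2.3,"wx":0,"wy":0,"wz":0,"hand":0},
    {"dx":1,"dy":0,"dz":-3,"wx":0,"wy":0,"wz":0,"hand":0},
    {"dx":1,"dy":0,"dz":-3,"wx":0,"wy":0,"wz":0,"hand":0},
    {"dx":1,"dy":0,"dz":-3,"wx":0,"wy":0,"wz":0,"hand":0},
  ],
)

```text
clock: 32.1
eef_pos: [0.4879, -0.3838, 0.2626]
tool_rot: [0.12, 0.984, 0.015, -0.128]
ft_force: [-0.6, 0.6, -0.6]
grip_width: -0.0001
grasp_force: 0.0
```

```bash
python3 - <<'E'
from bed import *
o=bot.get_obs(); print(tcpbed(),o['clock'])
im=bot.camera('wrist'); C=cam('wrist',o); B2=[B[0],B[1],B[2]+.0026,B[3]]
cv2.imwrite('pics/w12.png',im[:,:,::-1])
g=im.sum(2)
M,t=bedT(B2)
for a in [0,.02,.05,.1]:
    u,v=proj(C,b2w(B2,[-.115*np.cos(a),-.1173,.026+.115*np.sin(a)]))[0]; print(a,u.round(1),v.round(1))
# dark blob near predicted lowered knob
u,v=map(int,proj(C,b2w(B2,[-.115,-.1173,.026]))[0]); s=im[v-35:v+35,u-35:u+35].astype(int)
m=(s.sum(2)<130).astype(np.uint8); n,l,st,c=cv2.connectedComponentsWithStats(m); i=1+st[1:,4].argmax(); print('knob',c[i]+[u-35,v-35],st[i])
for n in ['tube','barrel']:
  for d in bot.outline_of('wrist',n)[:2]:
    ys,xs=np.nonzero(d['region']); k=ys<=ys.min()+2
    oo,dd=ray(C,xs[k].mean(),ys[k].mean()); a=M.T@(oo-t); e=M.T@dd; print(n,d['score'],np.round(d['extent']),((a+e*(.015-a[2])/e[2])*1e3).round(1),im[ys,xs].mean(0).round())
E
```

```text
(array([-163.6, -118. ,  199.5]), array([-0.6,  0.5, -0.7])) 32.1
0 328.5 278.9
0.02 328.5 279.9
0.05 328.6 281.6
0.1 328.6 284.6
knob [327.4245614  283.47894737] [ 22  24  27  46 570]
tube 0.64 [404.  37.  31.  72.] [-327.1  -68.6   15. ] [113.  68.  41.]
tube 0.56 [421. 292.  23.  77.] [-134.7  -33.7   15. ] [212. 212. 209.]
barrel 0.88 [495. 298.  45. 152.] [-164.9   27.7   15. ] [48. 99. 96.]
barrel 0.72 [476. 397.  74.  60.] [-21.2  46.4  15. ] [128. 127. 128.]
```

```bash
python3 -c "
from workcell import bot
print(bot.job_done())"
```

```text
the job is handed in; nothing more can be done
None
```

I handed the job in at about 32 s: the barrel and tube are both against the back stop with their lower ends flush to within about 0.2 mm, and the lever is pressed down onto its firm stop; the verdict was not shown to me.

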